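Seat a seal cast in its mount and hold the mount against the sprung stop

TASK

Lay the terracotta seal cast face up in the pointed-oval cavity of the boxwood mount so that it is fully home, and let go of it. Then bring the mount, front end first and flat on the shelf, square and centred against the sprung stop plate of the aluminium fixture and press the plate about halfway back (its front face level with the black lines on the cheeks), never to the end of its travel. Finish while still holding the mount there with that steady push, not touching the cast, so that the conservator can drive the screws; leave the canister, jar, spatula and tweezers alone.

Things in the scene. Friction and masses are not known exactly. Their poses are not given: they have to be found in the camera images.
- cast: Terracotta pointed-oval seal cast, a flat-bottomed block 78 mm long (its x), 48 mm wide (y), 24 mm thick (z up), about 0.12 kg, lying face up (relief cross on top). Origin at the centre of its underside. Facetted sides: at mid-length parallel flats 18 mm long, 48 mm apart; above 21.5 mm it is 44 mm wide. Ends are blunted points. Same after a half turn; fits either way round.
- mount: Loose boxwood block 136 mm long (its x), 84 wide (y), 20 high, about 0.25 kg, with a pointed-oval cavity and an upright grip fin near its rear. Origin on its underside below the cavity's centre; x points to the front end (without the fin), at x = +50 mm; rear end at x = -86. The fin is 26 mm long (x), 14 thick (y), centred at x = -66, y = 0, rising from the block's top (20 mm) to 60 mm.
- cavity (a point): Centre of the cavity's floor, in the mount: 10 mm above the mount's underside, 10 mm below its top. Axes as the mount's; the cavity's long axis is x. The cavity has the cast's outline with 2 mm to spare all round, grey felt floor, upright walls, no chamfer; a seated cast stands 14 mm proud of the mount's top.
- mount_front (a point): Middle of the mount's front face, 50 mm ahead of the cavity's centre and 10 mm above the underside. Axes as the mount's.
- fin (a point): Centre of the top of the grip fin, 60 mm above the mount's underside. Axes as the mount's.
- fixture: Aluminium fixture fixed to the shelf. Origin on the shelf below the middle of the sprung plate's resting front face; x = direction to push in, y along the plate. Cheeks at y = +-60 to 72 mm, x = 0 to 56 mm, 34 mm high, 120 mm between them, front ends level with the resting plate, each with a black line across its top at x = 10 mm. Behind the plate a 50 mm high block (x = 52 to 68).
- stop_face (a point): Middle of the front face of the stop plate, 10 mm above the shelf; moves with the plate. Axes as the fixture's. The plate is 112 mm wide and reaches from 1.5 to 39.5 mm above the shelf.
- stop_plate (a joint): How far the stop plate is pushed back along the fixture's x, in m: 0 at rest, 0.020 at the end of its travel. A spring returns it: 0.8 N per mm, so halfway (0.010) is 8 N.
- canister: Bystander: aluminium screw-top canister with knurled lid, 62 mm across, 64 mm high. Origin at the centre of its underside.
- jar: Bystander: squat stoppered glass jar, 62 mm across, 57 mm high. Origin at the centre of its underside.
- spatula: Bystander: boxwood modelling spatula, about 150 mm long (x), 16 mm wide, 8 mm high, lying on the shelf.
- tweezers: Bystander: steel round-nosed tweezers, about 120 mm long (x), 15 mm wide, 7 mm high, lying on the shelf.
Things that resemble listed ones, but are neither listed nor needed, are in the scene too. Leave any green or turquoise look-alike of the mount alone.

How it is judged:
By the outcome, as a careful person would: the job done as asked, in the order asked, and still so for the second after the job is handed in, while the arm keeps its last pose, push and grip.
It also fails if it takes over 54 s, if anything falls off the work surface, if the arm or the gripper's body presses on something with over 40 N, if the wrist force passes 120 N, or if a joint passes its speed limit or range.

ROBOT

A 6-joint arm with a two-finger parallel gripper is mounted at the origin on the work surface. World frame = base frame: x ahead of the robot, y to its left, z up, the work surface at z = 0. Lengths are in m, angles in rad, forces in N, time in s.
With the tool pointing down it reaches from about 0.4 to 0.825 m from the base axis. Payload 7 kg.
Tool frame: the origin (TCP) lies at the very end of the fingers, on their centre line; the grasp point (between the pads) lies 19 mm behind it; x points along the fingers, y is the direction in which the jaws open and shut, and the axes are right-handed (so a half turn about x gives the same grasp; the last joint's range is limited). The gripper opens to 88 mm and grips with 3 to 60 N. Pads are 19 mm wide; open, the fingers measure 130 mm over their backs; the gripper's body (78 mm by 193 mm) begins 47 mm behind the grasp point.
Start: joints at [-0.959, 0.359, 0.012, 0, -1.224, -0.288], TCP at [0.215, -0.64, 0.227] pointing down, gripper open.
Joint ranges: [-3.07, 3.07], [-1.43, 2.12], [-1.02, 1.25], [-3.03, 1.67], [-3.05, -0], [-3.03, 3.03]. Speed limits (rad/s): [2.39, 2.39, 3.01, 3.14, 3.14, 3.14].

INTERFACE

Orientations are given as [roll, pitch, yaw] about the fixed x, y, z axes, in that order (R = Rz(yaw) Ry(pitch) Rx(roll)).
In Python, from station import arm, cams gives the robot as it stands. The module is installed in compiled form; this text tells all that it offers.
- The arm moves only by the tool carry_out, never from a script. Its argument "deltas" is a list of rows, each a list of 6 numbers: the shift along the tool's x, y, z in units of 0.04 m (1.0 is 0.04 m), then the turn, a rotation vector about the tool's x, y, z in units of 4 degrees (1.0 is 4 degrees). In form: [[tx, ty, tz, ax, ay, az], ...]. A call has 1 to 5 rows; each row shifts and turns the pose as measured when the row begins, along the tool's axes as they then stand; what a row does not reach is not made up. A row lasts 1/10 s, in which the tool goes at most 50 mm and 8.59 degrees, less where a joint would pass 70% of its speed; a pose out of reach is approached as far as the arm can. A call with a number of a shift or a turn outside -1 to 1 is refused whole. A call with a gripper value outside its range is refused whole. "hand" is the closure, from 0 (fully open) to 1 (shut), set as the call begins (left out, the last holds). The fingers move at their own pace and stop on an object; "newtons" is the grip in N (left out, the last holds). Time passes only in rows, so rows that do not move let the fingers close. It gives the time, the measured TCP pose, the force and the opening at its end, in the units of the state.
- arm.get_state(): the state, without advancing time (a new reading comes with each control period).
- cams.grab_frame(name): name is "scene" or "top"; returns a dict with "pixels" (400x640x3 uint8, red, green, blue), "fx", "fy", "cx", "cy" (pixels), "T" (4x4, takes a point from camera to world coordinates). Camera axes: x right, y up, looking along -z (the intrinsics and any distortion apply to the point x, -y, -z); pixel columns grow to the right and rows downward; lengths in m; the calibration is good to about 2 mm. A picture is of the moment at which its call begins. There is no depth.
- arm.job_done(): hands the job in, once; it reports no verdict.
The state is a dict: "t": time; "q": joint angles; "qd": joint speeds; "joint_efforts": joint torques, N m; "eef_pos": TCP position; "ee_rot": TCP orientation; "force": force on the tool from outside, world axes, zero at the start; "moment": the same for the moment, N m; "width": finger opening in m.
Only numpy, scipy, OpenCV 4.12 (cv2) and the standard library are available. Lean on these libraries where they do the work, as an engineer would, in place of code of your own. Each camera call takes 0.05 s, during which the arm holds its last target.

## Working session

There is one attempt and no reset: what is moved stays moved. The work goes in short steps, Python scripts to look and compute and a tool call to move; the robot and the scene stay as the last step left them, time stands still between calls to the robot, and variables do not carry over. Pictures are saved under pics/ and viewed, and the job is handed in when it is done.

Besides the shell and the picture viewer there is one more tool, called after "Request:" as name(argument=value, ...), one argument or row to a line, values as JSON. carry_out: Moves the arm, as the interface text tells. Shifts and turns lie within -1 to 1; 1 stands for 0.04 m of shift or 4 degrees of turn. Its arguments: {"type":"object","properties":{"deltas":{"type":"array","items":{"type":"array","items":{"type":"number","minimum":-1,"maximum":1}}},"hand":{"type":"number"},"newtons":{"type":"number"}},"required":["deltas"]}

```bash
mkdir -p pics; ls; python3 - <<'E'
from station import arm,cams
import cv2,numpy as np
s=arm.get_state();print(s)
for n in("scene","top"):
    f=cams.grab_frame(n);print(n,{k:v for k,v in f.items() if k!='pixels'})
    cv2.imwrite(f"pics/{n}0.png",f['pixels'][:,:,::-1])
    np.savez(f"{n}0.npz",**f)
E
```

```text
pics
{'t': 0.0, 'q': array([-9.58895055e-01,  3.59397210e-01,  1.10154917e-02, -3.69970463e-04,
       -1.22409035e+00, -2.88084906e-01]), 'qd': array([-0.00038684,  0.00057979, -0.00012527,  0.00109806,  0.00175272,
        0.00066097]), 'joint_efforts': array([ 1.39874439e-03, -5.82722354e+01,  2.93060035e+01,  6.99756235e+00,
        7.08594176e-03, -2.12913192e-04]), 'eef_pos': array([ 0.21457793, -0.63944452,  0.22559357]), 'ee_rot': array([1.65427047, 1.56908487, 1.97796083]), 'force': array([-0.4483176 ,  0.31682481,  0.43712741]), 'moment': array([ 0.02748939, -0.02366143, -0.01007598]), 'width': 0.08750033341091945}
scene {'fx': 417.2391972707581, 'fy': 417.2391972707581, 'cx': 325.32403430241357, 'cy': 202.4085362018389, 'T': array([[ 0.04450311, -0.61377592,  0.78822497,  1.23169072],
       [ 0.99894861,  0.01864742, -0.04188015, -0.12709274],
       [ 0.01100667,  0.78926003,  0.61396047,  0.62732137],
       [ 0.        ,  0.        ,  0.        ,  1.        ]])}
top {'fx': 474.31698944933476, 'fy': 474.31698944933476, 'cx': 326.45669905067297, 'cy': 203.23956318357034, 'T': array([[ 9.38710777e-04,  9.90163605e-01, -1.39911239e-01,
         3.67744981e-01],
       [-9.99828467e-01, -1.65868659e-03, -1.84468444e-02,
        -7.48166757e-02],
       [-1.84974629e-02,  1.39904556e-01,  9.89992202e-01,
         1.09262836e+00],
       [ 0.00000000e+00,  0.00000000e+00,  0.00000000e+00,
         1.00000000e+00]])}
```

View pics/scene0.png

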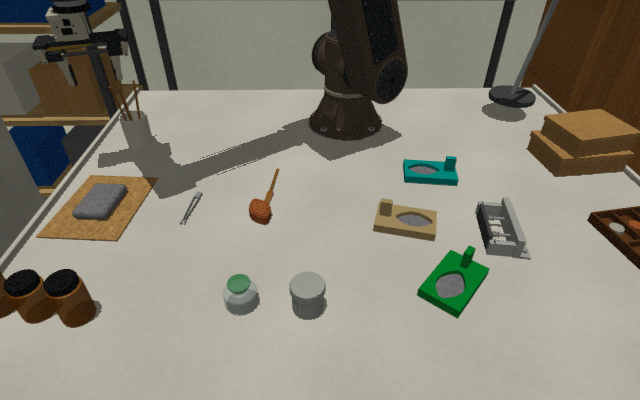

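View pics/top0.png

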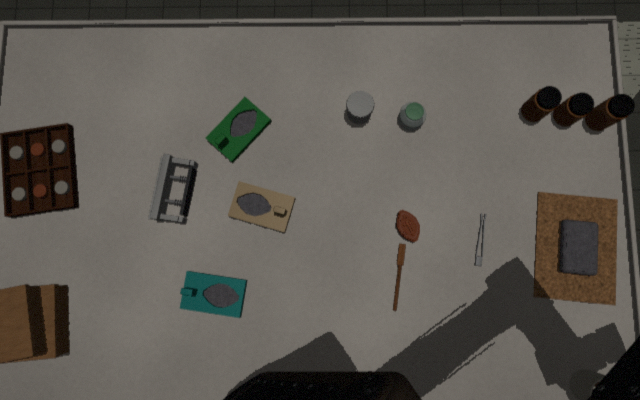

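```bash
python3 - <<'E'
import cv2,numpy as np
t=cv2.imread('pics/top0.png');s=cv2.imread('pics/scene0.png')
def up(i,x,y,w,h,k):return cv2.resize(i[y:y+h,x:x+w],None,fx=k,fy=k,interpolation=cv2.INTER_CUBIC)
cv2.imwrite('pics/c1.png',up(t,140,140,160,105,5))
cv2.imwrite('pics/c2.png',up(t,370,195,80,60,8))
cv2.imwrite('pics/c3.png',up(s,365,180,175,100,4))
cv2.imwrite('pics/c4.png',up(s,235,165,60,65,8))
E
```

```text
(no output)
```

View pics/c1.png

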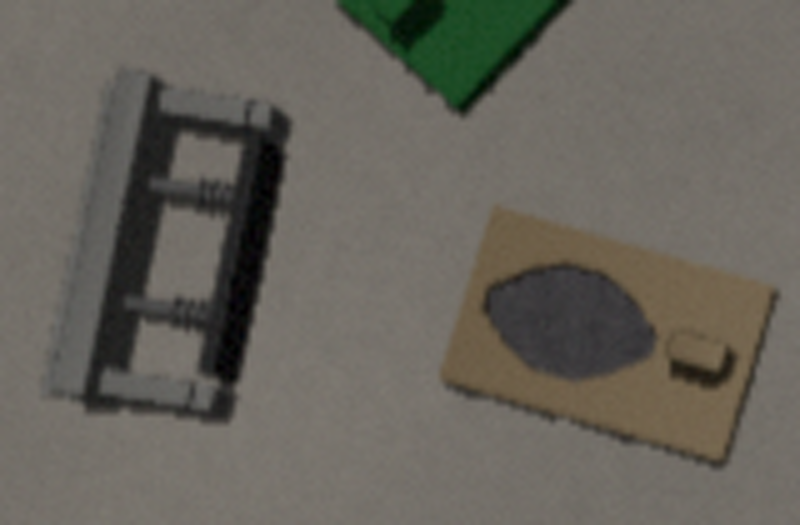

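View pics/c2.png

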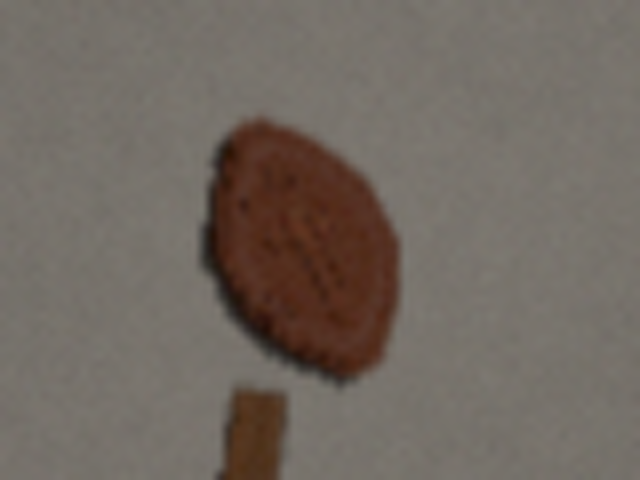

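View pics/c3.png

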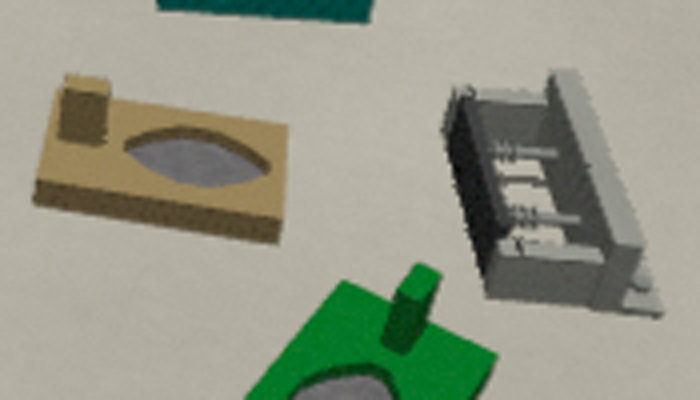

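View pics/c4.png

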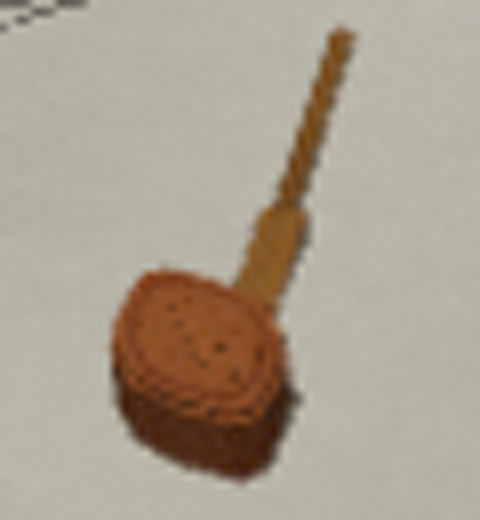

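```bash
cat > h.py <<'E'
import cv2,numpy as np
from scipy.optimize import minimize
def proj(f,P):
    T=f['T'];p=(np.asarray(P,float)-T[:3,3])@T[:3,:3]
    d=-p[:,2]
    return np.stack([f['cx']+f['fx']*p[:,0]/d, f['cy']-f['fy']*p[:,1]/d],1)
def ray(f,uv,z):
    T=f['T'];d=np.array([(uv[0]-f['cx'])/f['fx'],-(uv[1]-f['cy'])/f['fy'],-1])
    w=T[:3,:3]@d;c=T[:3,3];return c+w*(z-c[2])/w[2]
def tf(P,x,y,yaw,z=0):
    c,s=np.cos(yaw),np.sin(yaw);P=np.asarray(P,float)
    return np.stack([x+c*P[:,0]-s*P[:,1],y+s*P[:,0]+c*P[:,1],z+P[:,2]],1)
def box(x0,x1,y0,y1,z0,z1):
    return np.array([[x,y,z] for x in(x0,x1) for y in(y0,y1) for z in(z0,z1)])/1000
O=[(39,4),(36,7),(24,17),(9,24)]
O=O+[(-a,b) for a,b in O[::-1]];O=O+[(-a,-b) for a,b in O]
def castparts():
    return [np.array([[a,b,0] for a,b in O]+[[a,b,21.5] for a,b in O]+[[a*.95,b*44/48,24] for a,b in O])/1000]
def mountparts(): return [box(-86,50,-42,42,0,20),box(-79,-53,-7,7,20,60)]
def sil(f,parts,pose,z=0,win=None,K=8):
    u0,v0,w,h=win;m=np.zeros((h*K,w*K),np.uint8)
    for p in parts:
        q=proj(f,tf(p,*pose,z=z))
        q=((q-[u0,v0]+.5)*K-.5)
        hl=cv2.convexHull(np.round(q*16).astype(np.int32))
        cv2.fillPoly(m,[hl],255,shift=4)
    return cv2.resize(m,(w,h),interpolation=cv2.INTER_AREA)/255.
def fit(views,parts,x0,z=0):
    # views: (frame,win,mask)
    def c(x): return sum(((sil(f,parts,x,z,w)-m)**2).sum() for f,w,m in views)
    best=None
    for k in range(3):
        s=np.array([x0]+[np.array(x0)+d for d in np.diag([.006,.006,.1])/(k+1)])
        r=minimize(c,x0,method='Nelder-Mead',options=dict(initial_simplex=s,xatol=1e-5,fatol=1e-3));x0=r.x
    return r.x,r.fun
E
cat > m.py <<'E'
from h import *
F={n:dict(np.load(n+'0.npz')) for n in('scene','top')}
def mask(n,win,kind):
    u,v,w,h=win;p=F[n]['pixels'][v:v+h,u:u+w].astype(float)
    R,G,B=p[...,0],p[...,1],p[...,2]
    if kind=='cast': m=(R/(B+1)>1.7)
    else: m=(R/(B+1)>1.28)&(R>G)
    return m.astype(float)
res=[]
for kind,wins,parts,x0 in [('cast',{'top':(385,200,45,43),'scene':(240,190,34,40)},castparts(),None),('mount',{'top':(222,175,80,62),'scene':(366,190,78,55)},mountparts(),None)]:
    ms={n:mask(n,w,kind) for n,w in wins.items()}
    if kind=='cast': 
        g=ray(F['top'],(407.5,226),.024);x0=[g[0],g[1],.38]
    else:
        g=ray(F['top'],(253,204),.01);x0=[g[0],g[1],1.28]
        # felt hole fill
        for n in ms:
            k=(ms[n]*255).astype(np.uint8);c,_=cv2.findContours(k,cv2.RETR_EXTERNAL,cv2.CHAIN_APPROX_NONE);c=max(c,key=cv2.contourArea);z=np.zeros_like(k);cv2.drawContours(z,[c],-1,1,-1);ms[n]=z.astype(float)
    for sel in(['top'],['scene'],['top','scene']):
        x,fv=fit([(F[n],wins[n],ms[n]) for n in sel],parts,x0)
        print(kind,sel,np.round(x[:2]*1000,1),np.degrees(x[2]).round(2),round(fv,1),[int(ms[n].sum()) for n in sel])
    tiles=[]
    for n in wins:
        w=wins[n];u,v,a,b=w
        im=F[n]['pixels'][v:v+b,u:u+a][:,:,::-1].copy();im=cv2.resize(im,None,fx=5,fy=5)
        for msk,col in((sil(F[n],parts,x,0,w),(0,255,0)),(ms[n],(255,0,255))):
            mm=cv2.resize(msk,None,fx=5,fy=5)>.5
            c,_=cv2.findContours(mm.astype(np.uint8),cv2.RETR_LIST,cv2.CHAIN_APPROX_NONE);cv2.drawContours(im,c,-1,col,1)
        tiles.append(cv2.copyMakeBorder(im,0,320-im.shape[0],0,400-im.shape[1],cv2.BORDER_CONSTANT))
    cv2.imwrite(f'pics/fit_{kind}.png',np.hstack(tiles))
E
python3 m.py
```

```text
cast ['top'] [ 468.4 -239.3] 26.13 36.7 [537]
cast ['scene'] [ 466.8 -240.1] 23.23 92.3 [515]
cast ['top', 'scene'] [ 467.4 -239.8] 23.31 132.1 [537, 515]
mount ['top'] [518.3 113.1] 73.68 26.0 [2191]
mount ['scene'] [517.8 111.7] 73.97 24.2 [1879]
mount ['top', 'scene'] [518.  112.5] 73.75 61.8 [2191, 1879]
```

View pics/fit_cast.png

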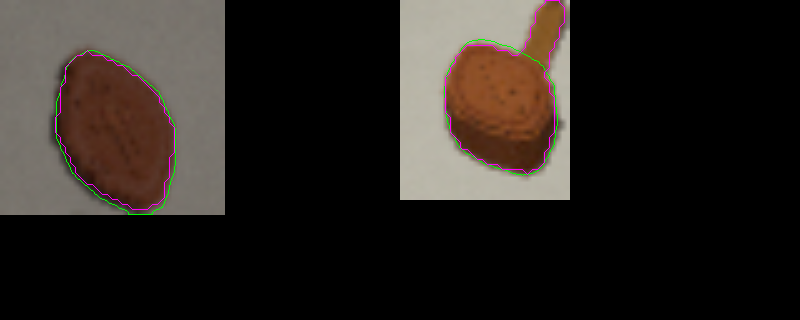

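View pics/fit_mount.png

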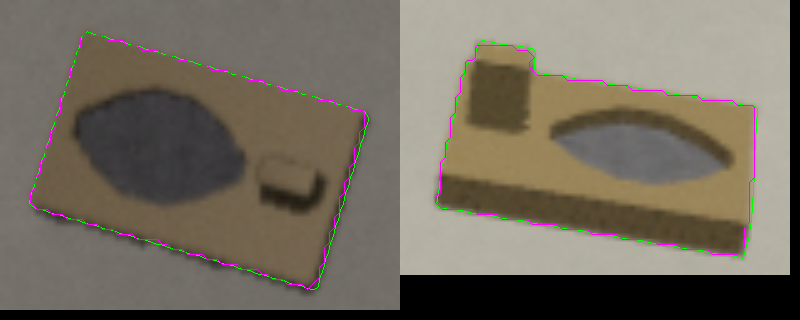

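```bash
cat > m2.py <<'E'
from h import *
from scipy.optimize import least_squares
F={n:dict(np.load(n+'0.npz')) for n in('scene','top')}
# cast
V=[]
for n,w in {'top':(385,200,45,43),'scene':(240,195,34,36)}.items():
    u,v,a,b=w;p=F[n]['pixels'][v:v+b,u:u+a].astype(float);m=(p[...,0]/(p[...,2]+1)>1.5)
    if n=='top': m[36:]&=(np.arange(a)[None]>14)  # cut spatula
    W=np.ones_like(m,float)
    if n=='scene': W[:14,20:]=0
    else: W[40:,:20]=0
    V.append((F[n],w,m.astype(float),W))
def parts(L): 
    o=[(39,L[0]),(24+L[2],L[1]),(9,24)];o=o+[(-a,b) for a,b in o[::-1]];o=o+[(-a,-b) for a,b in o]
    return [np.array([[a,b,0] for a,b in o]+[[a,b,21.5] for a,b in o]+[[a*.96,b*44/48,24] for a,b in o])/1000]
for sel in (V[:1],V[1:],V):
    def c(x): return sum((Wt*(sil(f,parts(x[3:]*1000),x[:3],0,w)-m)**2).sum() for f,w,m,Wt in sel)
    x=np.array([.4675,-.2395,.42,.004,.017,0])
    for k in range(3):
        s=np.array([x]+[x+d for d in np.diag([.004,.004,.08,.002,.002,.002])])
        r=minimize(c,x,method='Nelder-Mead',options=dict(initial_simplex=s,maxiter=600));x=r.x
    print('cast',np.round(x[:2]*1000,1),np.degrees(x[2]).round(2),np.round(x[3:]*1000,1),round(r.fun,1))
T=lambda a,b,k=5,o=(140,140):((a+.5)/k-.5+o[0],(b+.5)/k-.5+o[1])
S=lambda a,b:T(a,b,4,(365,180))
kp=[('top',T(122,68),(68,-72,50)),('top',T(153,76),(52,-72,50)),('top',T(48,396),(68,72,50)),('top',T(92,398),(52,72,50)),
 ('top',T(287,108),(0,-72,34)),
 ('scene',S(553,70),(52,72,50)),('scene',S(578,70),(68,72,50)),('scene',S(612,247),(52,-72,50)),('scene',S(642,243),(68,-72,50)),
 ('scene',S(485,298),(0,-72,0))]
def res(x):
    out=[]
    for n,uv,P in kp: out+=list((proj(F[n],tf(np.array([P])/1000,*x))[0]-uv))
    return np.array(out)
g=ray(F['top'],(190,190),.03)
r=least_squares(res,[g[0],g[1],1.37],loss='soft_l1',x_scale=[.01,.01,.1])
print('fix',np.round(r.x[:2]*1000,1),np.degrees(r.x[2]).round(2));print(np.round(res(r.x).reshape(-1,2),1))
x=r.x
segs=[]
def rect(z,x0,x1,y0,y1): 
    c=[(x0,y0,z),(x1,y0,z),(x1,y1,z),(x0,y1,z)];return [(c[i],c[(i+1)%4]) for i in range(4)]
segs+=rect(50,52,68,-72,72)+rect(34,0,56,60,72)+rect(34,0,56,-72,-60)+rect(39.5,0,5,-56,56)+[((10,60,34),(10,72,34)),((10,-60,34),(10,-72,34)),((0,-72,34),(0,-72,0)),((0,72,34),(0,72,0)),((0,-72,0),(56,-72,0))]
for n,w in {'top':(145,148,60,82),'scene':(470,190,65,75)}.items():
    u,v,a,b=w;im=cv2.resize(F[n]['pixels'][v:v+b,u:u+a][:,:,::-1],None,fx=7,fy=7,interpolation=cv2.INTER_CUBIC);im=cv2.convertScaleAbs(im,alpha=1.5)
    for p,q in segs:
        P=(proj(F[n],tf(np.array([p,q])/1000,*x))-[u,v]+.5)*7
        cv2.line(im,*[tuple(int(t) for t in z) for z in P],(0,255,0),1)
    cv2.imwrite(f'pics/fix_{n}.png',im)
E
python3 m2.py
```

```text
cast [ 468.6 -239.4] 24.28 [ 2.3 14.8  1.3] 12.9
cast [ 467.9 -240.1] 24.99 [ 1.4 14.8  1. ] 7.9
cast [ 468.3 -239.8] 24.51 [ 2.  15.1  0.8] 22.8
fix [545.4 258.6] 80.59
[[-0.3  1.2]
 [ 0.4  0.7]
 [ 0.9 -2.1]
 [-0.9 -1.3]
 [-2.  -0.5]
 [-0.6 -0.1]
 [ 0.3  0.5]
 [-0.3 -2. ]
 [ 0.3 -0.3]
 [-0.8  0.3]]
```

View pics/fix_top.png

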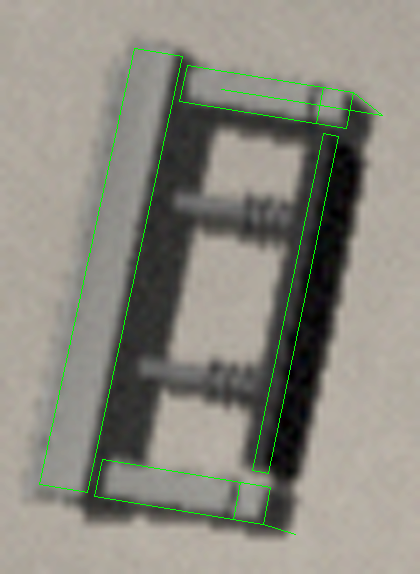

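View pics/fix_scene.png

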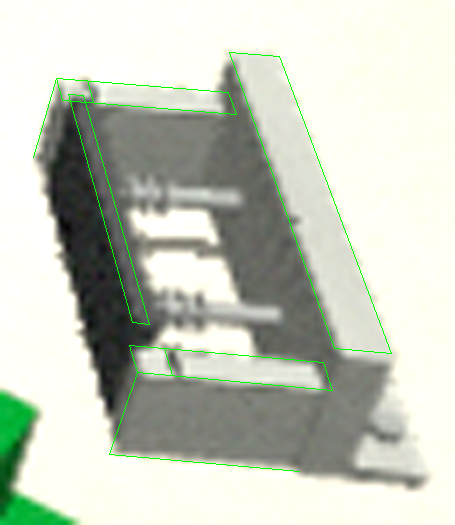

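```bash
cat > mv.py <<'E'
import sys,numpy as np
from scipy.spatial.transform import Rotation as R
from station import arm
def cur():
    s=arm.get_state();return s,R.from_euler('xyz',s['ee_rot'])
def go(x,y,z,jaw):  # jaw = yaw deg of tool y (mod 180)
    s,r=cur();m=r.as_matrix()
    a=np.degrees(np.arctan2(m[1,1],m[0,1]))
    j=a+((jaw-a+90)%180-90)
    yv=np.array([np.cos(np.radians(j)),np.sin(np.radians(j)),0]);xv=np.array([0,0,-1.])
    t=R.from_matrix(np.stack([xv,yv,np.cross(xv,yv)],1))
    d=m.T@(np.array([x,y,z])-s['eef_pos']);rv=(r.inv()*t).as_rotvec(degrees=True)
    print('t',round(s['t'],2),'pos',np.round(s['eef_pos']*1000,1),'jaw',round(a,2),'toolx',np.round(m[:,0],4),'F',np.round(s['force'],1),'w',round(s['width']*1000,1))
    print('target',np.round([x*1000,y*1000,z*1000,j],1),'delta units',np.round(d/.04,3),'turn units',np.round(rv/4,3))
if __name__=='__main__': go(*[float(v) for v in sys.argv[1:5]])
E
python3 mv.py .4683 -.2398 .11 114.5; python3 mv.py .518 .1125 .11 163.75
```

```text
t 0.1 pos [ 214.6 -639.5  225.7] jaw 108.55 toolx [-6.0e-04  1.4e-03 -1.0e+00] F [-0.9  0.5 -0.2] w 88.0
target [ 468.3 -239.8  110.   114.5] delta units [2.903 7.452 9.192] turn units [-1.488e+00 -1.000e-03 -2.200e-02]
t 0.1 pos [ 214.6 -639.5  225.7] jaw 108.55 toolx [-6.0e-04  1.4e-03 -1.0e+00] F [-0.9  0.5 -0.2] w 88.0
target [518.  112.5 110.  163.8] delta units [ 2.914 15.407 13.172] turn units [-1.3801e+01  8.0000e-03 -2.1000e-02]
```

Request:
carry_out(
  deltas=[
    [0,0.6,0.75,-0.3,0,0],
    [0,0.6,0.75,-0.3,0,0],
    [0,0.6,0.75,-0.3,0,0],
    [0,0.6,0.75,-0.3,0,0],
    [0,0.6,0.75,-0.3,0,0],
  ],
  hand=0,
)

```text
t: 0.6
eef_pos: [0.3112, -0.471, 0.2214]
ee_rot: [1.848, 1.563, 2.272]
force: [0.5, 0.8, 0.4]
width: 0.0875
```

Request:
carry_out(
  deltas=[
    [0.3,0.6,0.75,0,0,0],
    [0.3,0.6,0.75,0,0,0],
    [0.3,0.6,0.75,0,0,0],
    [0.3,0.6,0.75,0,0,0],
    [0.3,0.6,0.75,0,0,0],
  ],
)

```text
t: 1.1
eef_pos: [0.4006, -0.2925, 0.1611]
ee_rot: [1.669, 1.565, 2.094]
force: [0.5, -0.4, 0.4]
width: 0.0876
```

```bash
python3 mv.py .4683 -.2398 .11 114.5
```

```text
t 1.1 pos [ 400.6 -292.5  161.1] jaw 114.35 toolx [-0.0028  0.0049 -1.    ] F [ 0.5 -0.4  0.4] w 87.6
target [ 468.3 -239.8  110.   114.5] delta units [1.278 0.495 2.084] turn units [-0.037 -0.008 -0.08 ]
```

Request:
carry_out(
  deltas=[
    [0.3,0.17,0.7,0,0,0],
    [0.3,0.17,0.7,0,0,0],
    [0.3,0.17,0.7,0,0,-0.05],
    [0,0,0,0,0,0],
  ],
)

```text
t: 1.5
eef_pos: [0.4709, -0.232, 0.1223]
ee_rot: [1.975, 1.567, 2.404]
force: [-0.4, 0.1, 0.0]
width: 0.0877
```

```bash
python3 mv.py .4683 -.2398 .05 114.5;python3 - <<'E'
from station import cams
import cv2,numpy as np
for n in("scene","top"):
    f=cams.grab_frame(n);np.savez(n+'1.npz',**f)
    cv2.imwrite(f"pics/{n}1.png",f['pixels'][:,:,::-1])
a=cv2.imread('pics/top1.png')[150:300,330:490];b=cv2.imread('pics/scene1.png')[100:250,190:350]
cv2.imwrite('pics/v1.png',cv2.resize(np.hstack([a,b]),(800,375)))
E
```

```text
t 1.5 pos [ 470.9 -232.   122.3] jaw 114.61 toolx [-0.0029  0.0027 -1.    ] F [-0.4  0.1  0. ] w 87.7
target [ 468.3 -239.8   50.   114.5] delta units [ 1.807 -0.156 -0.138] turn units [ 0.027 -0.022 -0.052]
```

View pics/v1.png

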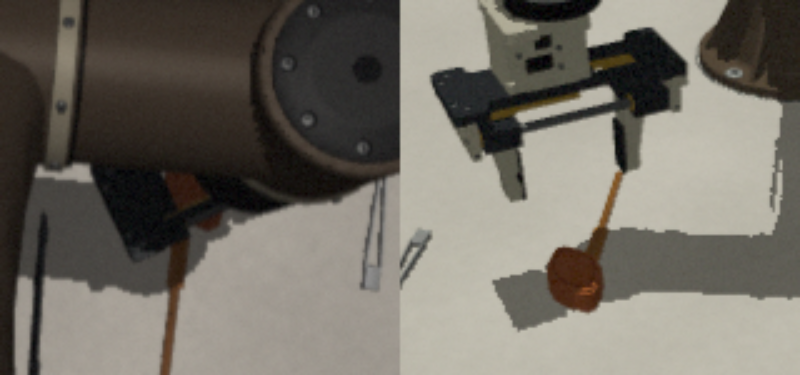

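Request:
carry_out(
  deltas=[
    [0.8,-0.16,-0.14,0,0,-0.05],
    [0.8,0,0,0,0,0],
    [0,0,0,0,0,0],
    [0,0,0,0,0,0],
  ],
)

```text
t: 2.0
eef_pos: [0.4666, -0.2441, 0.061]
ee_rot: [-1.02, 1.567, -0.593]
force: [0.1, -0.4, 0.7]
width: 0.0876
```

```bash
python3 mv.py .4683 -.2398 .012 114.5;python3 - <<'E'
from station import cams
import cv2,numpy as np
for n in("scene",):
    f=cams.grab_frame(n);np.savez(n+'1.npz',**f)
    cv2.imwrite(f"pics/{n}2.png",f['pixels'][:,:,::-1])
b=cv2.imread('pics/scene2.png')[130:250,190:350]
cv2.imwrite('pics/v2.png',cv2.resize(b,(800,600),interpolation=cv2.INTER_CUBIC))
E
```

```text
t 2.0 pos [ 466.6 -244.1   61. ] jaw 114.46 toolx [ 0.0028 -0.0019 -1.    ] F [ 0.1 -0.4  0.7] w 87.6
target [ 468.3 -239.8   12.   114.5] delta units [1.226 0.084 0.08 ] turn units [-0.009  0.025  0.041]
```

View pics/v2.png

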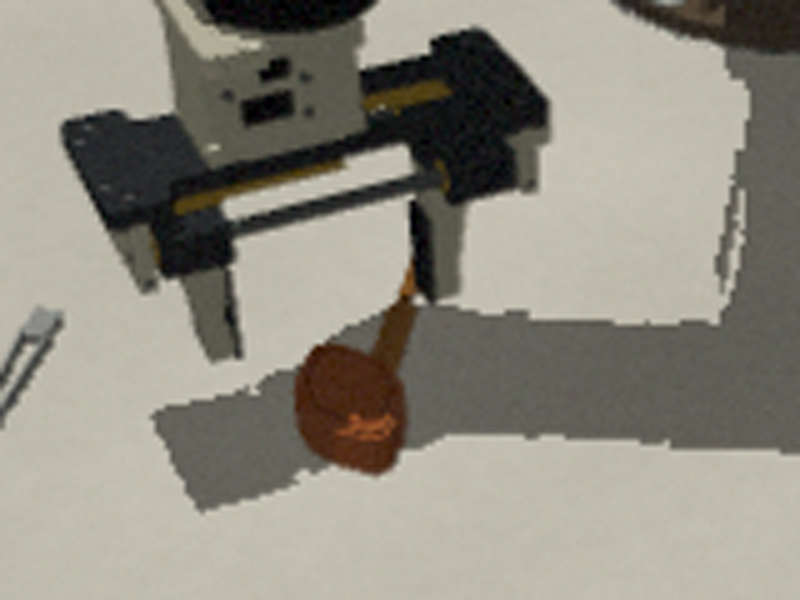

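Request:
carry_out(
  deltas=[
    [0.4,0.08,0.08,0,0.02,0.04],
    [0.4,0,0,0,0,0],
    [0.2,0,0,0,0,0],
    [0,0,0,0,0,0],
    [0,0,0,0,0,0],
  ],
)

```text
t: 2.55
eef_pos: [0.4725, -0.2416, 0.028]
ee_rot: [-0.584, 1.559, -0.157]
force: [-0.5, 0.1, 0.4]
width: 0.0871
```

```bash
python3 mv.py .4683 -.2398 .0125 114.5
```

```text
t 2.55 pos [ 472.5 -241.6   28. ] jaw 114.42 toolx [ 0.0117 -0.0019 -0.9999] F [-0.5  0.1  0.4] w 87.1
target [ 468.3 -239.8   12.5  114.5] delta units [ 0.385  0.087 -0.082] turn units [-0.02   0.141  0.093]
```

Request:
carry_out(
  deltas=[
    [0.2,0.08,-0.08,0,0.14,0.09],
    [0,0,0,0,0,0],
  ],
)

```text
t: 2.75
eef_pos: [0.469, -0.2401, 0.021]
ee_rot: [-0.633, 1.569, -0.206]
force: [-0.2, 0.2, -0.2]
width: 0.0873
```

```bash
python3 mv.py .4683 -.2398 .0125 114.5;python3 mv.py .4683 -.2398 .0125 114.5
```

```text
t 2.75 pos [ 469.  -240.1   21. ] jaw 114.42 toolx [ 1.8e-03 -4.0e-04 -1.0e+00] F [-0.2  0.2 -0.2] w 87.3
target [ 468.3 -239.8   12.5  114.5] delta units [ 0.213  0.014 -0.012] turn units [-0.021  0.022  0.016]
t 2.75 pos [ 469.  -240.1   21. ] jaw 114.42 toolx [ 1.8e-03 -4.0e-04 -1.0e+00] F [-0.2  0.2 -0.2] w 87.3
target [ 468.3 -239.8   12.5  114.5] delta units [ 0.213  0.014 -0.012] turn units [-0.021  0.022  0.016]
```

Request:
carry_out(
  deltas=[
    [0.2,0.01,-0.01,0,0.02,0.02],
    [0,0,0,0,0,0],
  ],
)

```text
t: 2.95
eef_pos: [0.4687, -0.2399, 0.0128]
ee_rot: [0.043, 1.57, 0.469]
force: [-1.0, -0.5, -0.5]
width: 0.0879
```

```bash
python3 mv.py .4683 -.2398 .0125 114.5;python3 - <<'E'
from station import cams
import cv2,numpy as np
from h import *
f=cams.grab_frame('scene')
im=f['pixels'][:,:,::-1].copy()
cv2.imwrite('pics/v3.png',cv2.resize(im[160:250,200:320],(800,600),interpolation=cv2.INTER_CUBIC))
E
```

```text
t 2.95 pos [ 468.7 -239.9   12.8] jaw 114.43 toolx [ 5.e-04  3.e-04 -1.e+00] F [-1.  -0.5 -0.5] w 87.9
target [ 468.3 -239.8   12.5  114.5] delta units [ 0.008  0.006 -0.008] turn units [-0.018  0.008 -0.   ]
```

View pics/v3.png

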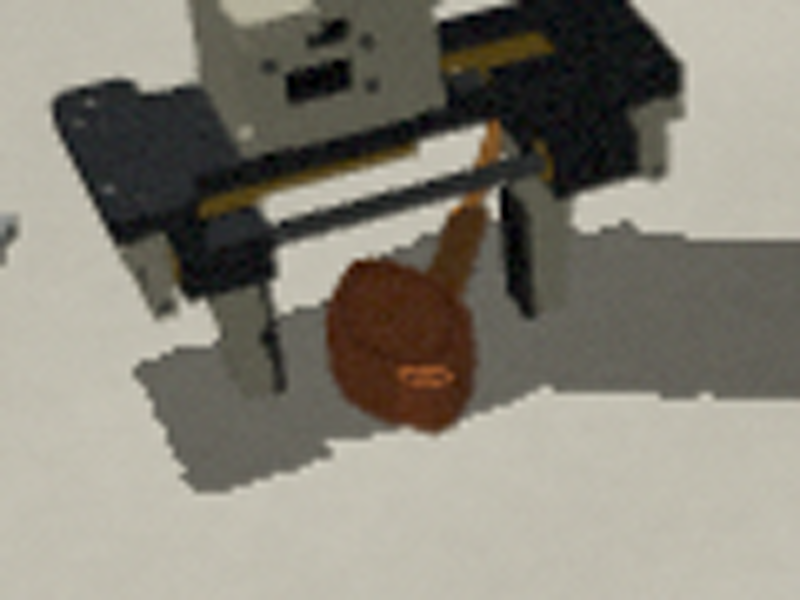

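Request:
carry_out(
  deltas=[
    [0,0,0,0,0,0],
    [0,0,0,0,0,0],
    [0,0,0,0,0,0],
    [0,0,0,0,0,0],
    [0,0,0,0,0,0],
  ],
  hand=1,
  newtons=25,
)

```text
t: 3.5
eef_pos: [0.4695, -0.2401, 0.0135]
ee_rot: [-0.573, 1.569, -0.146]
force: [-0.1, -0.1, -0.4]
width: 0.0531
```

```bash
python3 mv.py .4683 -.2398 .0125 114.5
```

```text
t 3.5 pos [ 469.5 -240.1   13.5] jaw 114.46 toolx [ 1.5e-03 -2.0e-04 -1.0e+00] F [-0.1 -0.1 -0.4] w 53.1
target [ 468.3 -239.8   12.5  114.5] delta units [ 0.026  0.019 -0.023] turn units [-0.011  0.019  0.012]
```

Request:
carry_out(
  deltas=[
    [0.03,0,-0.02,0,0,0],
    [0,0,0,0,0,0],
    [0,0,0,0,0,0],
  ],
)

```text
t: 3.8
eef_pos: [0.4692, -0.2402, 0.013]
ee_rot: [-0.5, 1.568, -0.073]
force: [0.4, 0.3, -0.6]
width: 0.0479
```

```bash
python3 mv.py .4683 -.2398 .0125 114.5
```

```text
t 3.8 pos [ 469.2 -240.2   13. ] jaw 114.47 toolx [ 2.8e-03 -2.0e-04 -1.0e+00] F [ 0.4  0.3 -0.6] w 47.9
target [ 468.3 -239.8   12.5  114.5] delta units [ 0.012  0.019 -0.015] turn units [-0.007  0.035  0.019]
```

Request:
carry_out(
  deltas=[
    [-0.2,0,0,0,0.03,0.02],
    [-0.5,0,0,0,0,0],
    [-0.7,0,0,0,0,0],
    [-0.7,0,0,0,0,0],
    [0,0,0,0,0,0],
  ],
  newtons=35,
)

```text
t: 4.3
eef_pos: [0.4676, -0.2404, 0.1]
ee_rot: [2.612, 1.566, 3.039]
force: [0.9, 0.4, 0.0]
width: 0.0476
```

```bash
python3 mv.py .518 .1125 .1 163.75;python3 - <<'E'
from station import cams
import cv2,numpy as np
from h import *
f=cams.grab_frame('scene');np.savez('lift.npz',**f)
im=f['pixels'][:,:,::-1].copy()
cv2.imwrite('pics/v4.png',cv2.resize(im[120:255,190:370],(800,600),interpolation=cv2.INTER_CUBIC))
E
```

```text
t 4.3 pos [ 467.6 -240.4  100. ] jaw 114.46 toolx [-5.e-03  5.e-04 -1.e+00] F [0.9 0.4 0. ] w 47.6
target [518.  112.5 100.  163.8] delta units [-1.000e-03  7.509e+00  4.800e+00] turn units [-12.323  -0.042  -0.06 ]
```

View pics/v4.png

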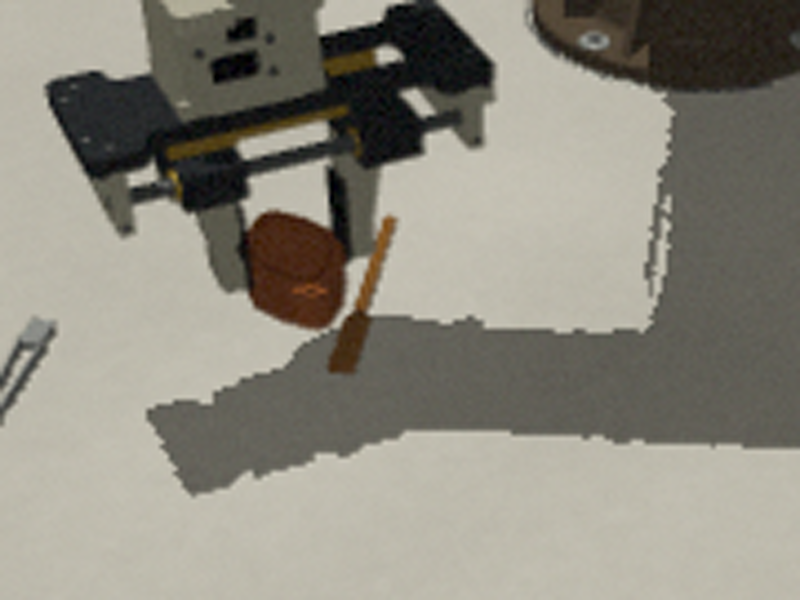

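Request:
carry_out(
  deltas=[
    [0,0.8,0.45,-1,0,0],
    [0,0.75,0.5,-1,0,0],
    [0,0.75,0.55,-1,0,0],
    [0,0.7,0.6,-1,0,0],
    [0,0.65,0.65,-1,0,0],
  ],
)

```text
t: 4.85
eef_pos: [0.4776, -0.0552, 0.0951]
ee_rot: [2.259, 1.558, 3.036]
force: [0.7, 0.1, -1.2]
width: 0.0474
```

```bash
python3 mv.py .5184 .1123 .1 163.75
```

```text
t 4.85 pos [477.6 -55.2  95.1] jaw 134.56 toolx [-0.0128  0.0014 -0.9999] F [ 0.7  0.1 -1.2] w 47.4
target [518.4 112.3 100.  163.8] delta units [-0.13   2.27   3.665] turn units [-7.298 -0.078 -0.169]
```

Request:
carry_out(
  deltas=[
    [0,0.55,0.75,-1,-0.05,-0.15],
    [0,0.45,0.8,-1,0,0],
    [0,0.4,0.8,-1,0,0],
    [0,0.2,0.6,-1,0,0],
    [0,0,0,-1,0,0],
  ],
)

```text
t: 5.35
eef_pos: [0.5012, 0.0854, 0.0906]
ee_rot: [2.561, 1.561, -2.578]
force: [-0.4, -1.0, -0.7]
width: 0.0479
```

```bash
python3 mv.py .5184 .1123 .1 163.75
```

```text
t 5.35 pos [501.2  85.4  90.6] jaw 155.6 toolx [-0.0086 -0.0055 -0.9999] F [-0.4 -1.  -0.7] w 47.9
target [518.4 112.3 100.  163.8] delta units [-0.241 -0.112  0.787] turn units [-2.037 -0.116 -0.089]
```

Request:
carry_out(
  deltas=[
    [0,-0.05,0.4,-1,-0.1,-0.09],
    [0,-0.05,0.4,-1,0,0],
    [0,0,0,0,0,0],
    [0,0,0,0,0,0],
  ],
)

```text
t: 5.75
eef_pos: [0.5143, 0.1143, 0.0863]
ee_rot: [2.425, 1.562, -2.565]
force: [-0.9, 0.2, -1.5]
width: 0.0476
```

```bash
python3 mv.py .5184 .1123 .045 163.75
```

```text
t 5.75 pos [514.3 114.3  86.3] jaw 164.07 toolx [-0.0073 -0.0047 -1.    ] F [-0.9  0.2 -1.5] w 47.6
target [518.4 112.3  45.  163.8] delta units [ 1.032 -0.119 -0.013] turn units [ 0.079 -0.094 -0.081]
```

Request:
carry_out(
  deltas=[
    [0.4,-0.12,0,0.08,-0.09,-0.08],
    [0.4,0,0,0,0,0],
    [0,0,0,0,0,0],
    [0,0,0,0,0,0],
  ],
)

```text
t: 6.15
eef_pos: [0.5169, 0.1104, 0.0526]
ee_rot: [2.37, 1.568, -2.632]
force: [-0.3, -0.5, -0.7]
width: 0.0477
```

```bash
python3 mv.py .5184 .1123 .045 163.75;python3 - <<'E'
from station import cams
import cv2,numpy as np
from h import *
f=cams.grab_frame('scene');np.savez('ov.npz',**f)
im=f['pixels'][:,:,::-1].copy()
cv2.imwrite('pics/v5.png',cv2.resize(im[140:260,345:505],(800,600),interpolation=cv2.INTER_CUBIC))
E
```

```text
t 6.15 pos [516.9 110.4  52.6] jaw 163.38 toolx [-0.0027 -0.0015 -1.    ] F [-0.3 -0.5 -0.7] w 47.7
target [518.4 112.3  45.  163.8] delta units [ 0.189 -0.023  0.058] turn units [-0.093 -0.032 -0.031]
```

View pics/v5.png

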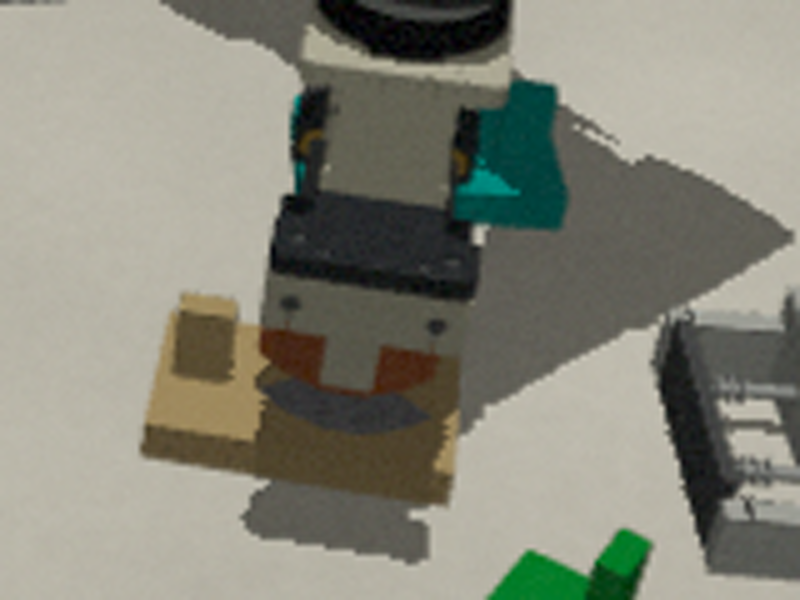

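```bash
cat > ov.py <<'E'
from h import *
from station import arm
import sys
f=dict(np.load(sys.argv[1]));pos=np.array(eval(sys.argv[2]));jaw=float(sys.argv[3])
O2=[(39,2),(25,15),(9,24)];O2=O2+[(-a,b) for a,b in O2[::-1]];O2=O2+[(-a,-b) for a,b in O2]
P=[np.array([[a,b,0] for a,b in O2]+[[a,b,21.5] for a,b in O2]+[[a*.96,b*.917,24] for a,b in O2])/1000]
win=(385,195,60,45);u,v,w,h=win
p=f['pixels'][v:v+h,u:u+w].astype(float);m=(p[...,0]/(p[...,2]+1)>2.2)&(p[...,0]/(p[...,1]+1)>1.7)
c=np.where(m.any(0))[0];print('red cols',c.min()+u,c.max()+u, m.sum())
yaw=np.radians(jaw-90)
for dx in(-.002,-.001,0,.001):
    s=sil(f,P,(pos[0]+dx*np.cos(yaw),pos[1]+dx*np.sin(yaw),yaw),pos[2]-.013,win)>.5
    c=np.where(s.any(0))[0];print(dx,c.min()+u,c.max()+u)
    # red pixel outside left/right part
    print('   misfit left',(s^m)[:,:14].sum(),'right',(s^m)[:,43-4:].sum())
for px in (m[:, :]*1)[8:40:2]: print(''.join('#' if q else '.' for q in px))
E
python3 ov.py ov.npz "[.5169,.1104,.0526]" 163.4
```

```text
red cols 397 431 135
-0.002 396 432
   misfit left 16 right 80
-0.001 397 433
   misfit left 9 right 88
0 397 433
   misfit left 5 right 96
0.001 398 434
   misfit left 6 right 106
............................................................
............................................................
............##########......................................
............##.#########....................................
................#######.............###########.............
................#.#####.............######.###..............
.....................##............###..#####...............
...................................######...................
............................................................
............................................................
............................................................
............................................................
............................................................
............................................................
............................................................
............................................................
```

Request:
carry_out(
  deltas=[
    [0.2,-0.02,0.06,-0.09,-0.03,-0.03],
    [0.1,0,0,0,0,0],
    [0,0,0,0,0,0],
    [0,0,0,0,0,0],
  ],
)

```text
t: 6.6
eef_pos: [0.519, 0.1127, 0.0412]
ee_rot: [-0.727, 1.568, 0.56]
force: [-0.3, 0.6, -1.3]
width: 0.0477
```

```bash
python3 mv.py .5185 .1125 .037 163.75
```

```text
t 6.6 pos [519.  112.7  41.2] jaw 163.73 toolx [ 0.0021  0.0013 -1.    ] F [-0.3  0.6 -1.3] w 47.7
target [518.5 112.5  37.  163.8] delta units [ 0.106  0.01  -0.009] turn units [-0.006  0.027  0.024]
```

Request:
carry_out(
  deltas=[
    [0.1,0.01,-0.01,0,0.03,0.02],
    [0,0,0,0,0,0],
    [0,0,0,0,0,0],
  ],
)

```text
t: 6.9
eef_pos: [0.5187, 0.1127, 0.0373]
ee_rot: [-1.492, 1.57, -0.206]
force: [-0.3, -0.6, -0.6]
width: 0.0476
```

```bash
python3 mv.py .5185 .1125 .029 163.75
```

```text
t 6.9 pos [518.7 112.7  37.3] jaw 163.73 toolx [ 6.e-04 -1.e-04 -1.e+00] F [-0.3 -0.6 -0.6] w 47.6
target [518.5 112.5  29.  163.8] delta units [ 0.206  0.004 -0.006] turn units [-0.005  0.001  0.009]
```

Request:
carry_out(
  deltas=[
    [0.1,0,0,0,0,0.01],
    [0.1,0,0,0,0,0],
    [0,0,0,0,0,0],
  ],
)

```text
t: 7.2
eef_pos: [0.5187, 0.1127, 0.0287]
ee_rot: [-0.044, 1.57, 1.243]
force: [-0.6, -0.2, -1.8]
width: 0.0476
```

```bash
python3 mv.py .5185 .1125 .023 163.75;python3 - <<'E'
from station import cams
import cv2,numpy as np
f=cams.grab_frame('scene');np.savez('ov.npz',**f)
im=f['pixels'][:,:,::-1].copy()
cv2.imwrite('pics/v6.png',cv2.resize(im[170:260,355:475],(800,600),interpolation=cv2.INTER_CUBIC))
E
```

```text
t 7.2 pos [518.7 112.7  28.7] jaw 163.73 toolx [ 1.e-04  3.e-04 -1.e+00] F [-0.6 -0.2 -1.8] w 47.6
target [518.5 112.5  23.  163.8] delta units [ 0.142  0.004 -0.007] turn units [-0.004  0.004  0.   ]
```

View pics/v6.png

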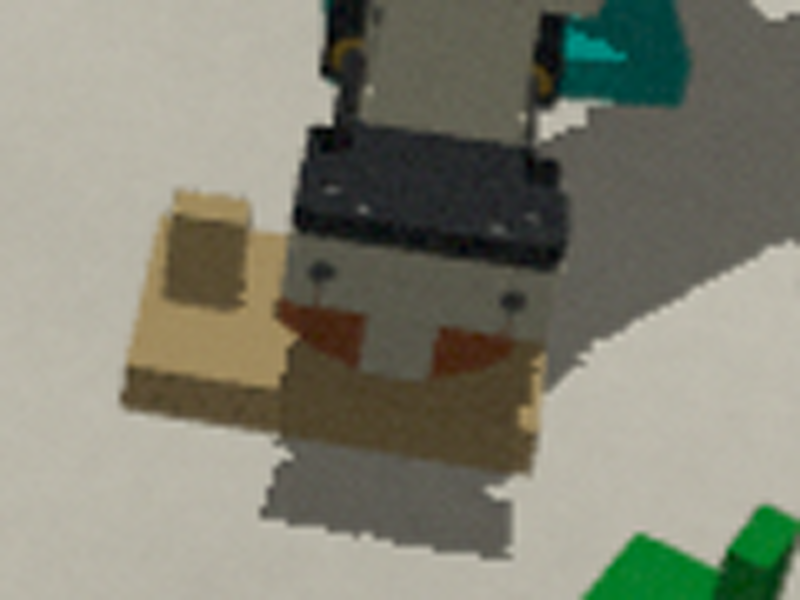

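Request:
carry_out(
  deltas=[
    [0.07,0,0,0,0,0],
    [0.06,0,0,0,0,0],
    [0,0,0,0,0,0],
  ],
)

```text
t: 7.55
eef_pos: [0.5189, 0.1128, 0.0233]
ee_rot: [-0.521, 1.57, 0.765]
force: [-0.7, -0.1, -0.6]
width: 0.0477
```

```bash
python3 mv.py .5185 .1125 .023 163.75
```

```text
t 7.55 pos [518.9 112.8  23.3] jaw 163.74 toolx [ 4.e-04  4.e-04 -1.e+00] F [-0.7 -0.1 -0.6] w 47.7
target [518.5 112.5  23.  163.8] delta units [ 0.007  0.008 -0.011] turn units [-0.003  0.006  0.004]
```

Request:
carry_out(
  deltas=[
    [0.02,0,0,0,0,0],
    [0,0,0,0,0,0],
  ],
)

```text
t: 7.75
eef_pos: [0.5192, 0.1129, 0.0231]
ee_rot: [-0.899, 1.57, 0.388]
force: [0.2, -0.4, -0.7]
width: 0.0474
```

```bash
python3 mv.py .5185 .1125 .023 163.75
```

```text
t 7.75 pos [519.2 112.9  23.1] jaw 163.76 toolx [ 8.e-04  3.e-04 -1.e+00] F [ 0.2 -0.4 -0.7] w 47.4
target [518.5 112.5  23.  163.8] delta units [ 0.003  0.013 -0.015] turn units [0.003 0.008 0.01 ]
```

Request:
carry_out(
  deltas=[
    [0,0,0,0,0,0],
    [0,0,0,0,0,0],
    [0,0,0,0,0,0],
    [0,0,0,0,0,0],
  ],
  hand=0,
)

```text
t: 8.15
eef_pos: [0.5197, 0.1132, 0.0235]
ee_rot: [-0.864, 1.569, 0.424]
force: [0.1, -0.6, -0.1]
width: 0.0739
```

Request:
carry_out(
  deltas=[
    [0,0,0,0,0,0],
    [-0.3,0,0,0,0,0],
    [-0.8,0,0,0,0,0],
    [-0.8,0,0,0,0,0],
    [0,0,0,0,0,0],
  ],
)

```text
t: 8.65
eef_pos: [0.5193, 0.1126, 0.1036]
ee_rot: [-2.553, 1.57, -1.265]
force: [0.5, -0.1, -0.6]
width: 0.0873
```

```bash
python3 mv.py .5365 .1759 .1 163.75;python3 - <<'E'
from station import cams
import cv2,numpy as np
f=cams.grab_frame('scene');np.savez('ov.npz',**f)
im=f['pixels'][:,:,::-1].copy()
cv2.imwrite('pics/v7.png',cv2.resize(im[170:260,355:475],(800,600),interpolation=cv2.INTER_CUBIC))
E
```

```text
t 8.65 pos [519.3 112.6 103.6] jaw 163.8 toolx [ 3.e-04 -1.e-03 -1.e+00] F [ 0.5 -0.1 -0.6] w 87.3
target [536.5 175.9 100.  163.8] delta units [0.088 0.03  1.639] turn units [ 0.012 -0.012  0.008]
```

View pics/v7.png

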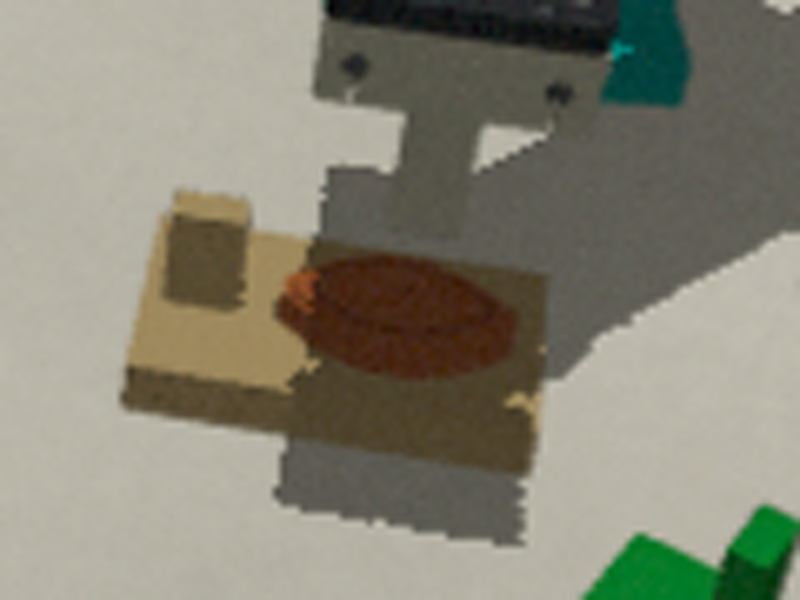

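Request:
carry_out(
  deltas=[
    [0,0,-0.8,0,0,0],
    [0,0,-0.8,0,0,0],
    [0,0,0,0,0,0],
    [0,0,0,0,0,0],
  ],
)

```text
t: 9.1
eef_pos: [0.4992, 0.0492, 0.1023]
ee_rot: [2.323, 1.569, -2.672]
force: [0.3, -0.0, 1.2]
width: 0.0875
```

```bash
python3 mv.py .4997 .0487 .07 163.75;python3 - <<'E'
from station import cams
import cv2,numpy as np
from h import *
f=cams.grab_frame('scene');np.savez('seat.npz',**f)
g=cams.grab_frame('top');np.savez('seatt.npz',**g)
im=f['pixels'][:,:,::-1].copy()
cv2.imwrite('pics/v8.png',cv2.resize(im[170:260,355:475],(800,600),interpolation=cv2.INTER_CUBIC))
cv2.imwrite('pics/t8.png',g['pixels'][:,:,::-1])
E
```

```text
t 9.1 pos [499.2  49.2 102.3] jaw 163.81 toolx [-1.5e-03 -7.0e-04 -1.0e+00] F [ 0.3 -0.   1.2] w 87.5
target [499.7  48.7  70.  163.8] delta units [ 0.808 -0.018 -0.008] turn units [ 0.014 -0.016 -0.017]
```

View pics/v8.png

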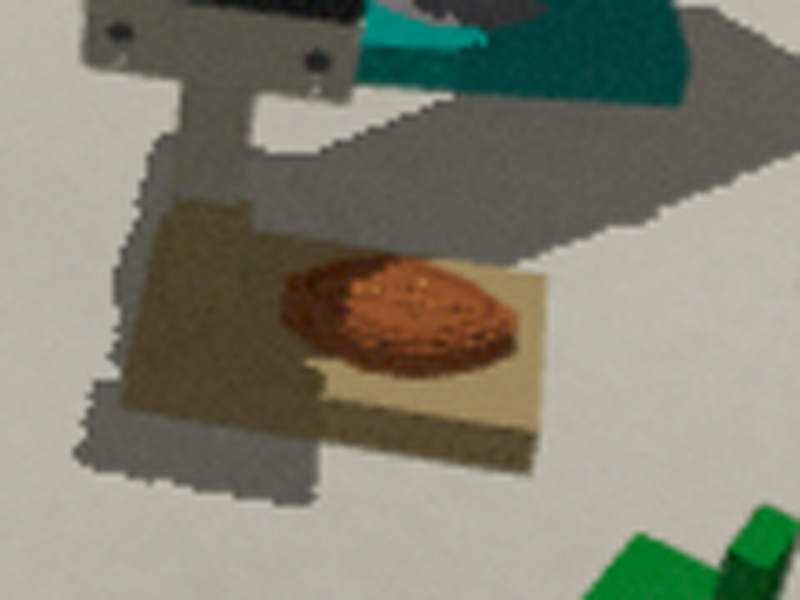

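View pics/t8.png

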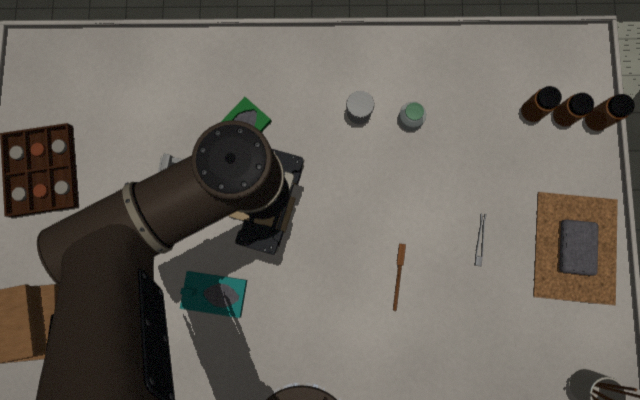

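```bash
cat > seat.py <<'E'
from h import *
import sys
f=dict(np.load(sys.argv[1]));x,y,yaw=eval(sys.argv[2]);yaw=np.radians(yaw);win=eval(sys.argv[3]) if len(sys.argv)>3 else (390,200,50,32)
u,v,w,h=win
p=f['pixels'][v:v+h,u:u+w].astype(float);m=(p[...,0]/(p[...,2]+1)>2.2).astype(float)
m2=(p[...,0]/(p[...,1]+1)>1.55).astype(float)
O2=[(39,2),(25,15),(9,24)];O2=O2+[(-a,b) for a,b in O2[::-1]];O2=O2+[(-a,-b) for a,b in O2]
def parts(H): # stands H mm proud
    return [np.array([[a,b,0] for a,b in O2]+[[a,b,H-2.5] for a,b in O2]+[[a*.96,b*.917,H] for a,b in O2])/1000]
for mm in(m,m2):
  for H in(12,14,16,18,20,24):
    pz,fv=fit([(f,win,mm)],parts(H),[x,y,yaw],.020)
    print(H,np.round(pz[:2]*1000,1),np.degrees(pz[2]).round(1),round(fv,1),int(mm.sum()))
# also fixed xy yaw with free H
E
python3 seat.py seat.npz "(.518,.1125,73.75)"
```

```text
12 [518.1 112. ] 75.2 28.2 495
14 [519.2 111.5] 73.9 13.7 495
16 [520.4 111.1] 74.0 14.4 495
18 [521.5 110.6] 74.0 29.1 495
20 [522.6 110.8] 76.9 54.4 495
24 [523.  110.8] 78.9 104.6 495
12 [517.6 111.5] 75.3 18.5 460
14 [518.9 111.1] 74.8 20.6 460
16 [520.4 110.7] 75.3 36.5 460
18 [521.5 110.5] 76.0 59.6 460
20 [522.9 109.8] 78.9 85.3 460
24 [523.8 109.8] 79.0 135.9 460
```

Request:
carry_out(
  deltas=[
    [0.8,-0.01,0,0,0,0],
    [0.6,0,0,0,0,0],
    [0.3,0,0,0,0,0],
    [0,0,0,0,0,0],
  ],
)

```text
t: 9.6
eef_pos: [0.5016, 0.0525, 0.0325]
ee_rot: [-1.201, 1.57, 0.091]
force: [-0.8, 0.5, -0.4]
width: 0.0877
```

```bash
python3 mv.py .4997 .0487 .027 163.75
```

```text
t 9.6 pos [501.6  52.5  32.5] jaw 164.01 toolx [ 8.e-04  1.e-04 -1.e+00] F [-0.8  0.5 -0.4] w 87.7
target [499.7  48.7  27.  163.8] delta units [ 0.137  0.02  -0.105] turn units [0.065 0.004 0.01 ]
```

Request:
carry_out(
  deltas=[
    [0.14,0.02,-0.1,0.06,0,0],
    [0,0,0,0,0,0],
    [0,0,0,0,0,0],
  ],
)

```text
t: 9.9
eef_pos: [0.5006, 0.0498, 0.0272]
ee_rot: [-1.251, 1.569, 0.038]
force: [0.2, -0.3, -0.3]
width: 0.0878
```

```bash
python3 mv.py .4997 .0487 .027 163.75
```

```text
t 9.9 pos [500.6  49.8  27.2] jaw 163.85 toolx [ 1.4e-03  1.0e-04 -1.0e+00] F [ 0.2 -0.3 -0.3] w 87.8
target [499.7  48.7  27.  163.8] delta units [ 0.005  0.013 -0.033] turn units [0.024 0.006 0.019]
```

Request:
carry_out(
  deltas=[
    [0,0.01,-0.03,0.02,0,0.02],
    [0,0,0,0,0,0],
    [0,0,0,0,0,0],
    [0,0,0,0,0,0],
    [0,0,0,0,0,0],
  ],
  hand=1,
  newtons=15,
)

```text
t: 10.4
eef_pos: [0.501, 0.0492, 0.0292]
ee_rot: [-0.721, 1.567, 0.566]
force: [-0.2, -0.1, -0.7]
width: 0.0533
```

Request:
carry_out(
  deltas=[
    [0,0,0,0,0,0],
    [0,0,0,0,0,0],
    [0,0,0,0,0,0],
    [0,0,0,0,0,0],
    [0,0,0,0,0,0],
  ],
)

```text
t: 10.9
eef_pos: [0.5008, 0.0492, 0.0292]
ee_rot: [-0.687, 1.567, 0.6]
force: [-1.1, -0.1, 3.1]
width: 0.0139
```

```bash
python3 mv.py .4997 .0487 .027 163.75
```

```text
t 10.9 pos [500.8  49.2  29.2] jaw 163.76 toolx [ 0.0029  0.002  -1.    ] F [-1.1 -0.1  3.1] w 13.9
target [499.7  48.7  27.  163.8] delta units [ 0.055  0.023 -0.019] turn units [0.003 0.039 0.032]
```

Request:
carry_out(
  deltas=[
    [0,0,0,0,0,0],
    [0,0,0,0,0,0],
    [0,0,0,0,0,0],
  ],
  newtons=40,
)

```text
t: 11.2
eef_pos: [0.5007, 0.0491, 0.0292]
ee_rot: [-0.686, 1.568, 0.602]
force: [-0.6, 0.4, 0.3]
width: 0.0138
```

```bash
python3 mv.py .5232 .1245 .029 170.6
```

```text
t 11.2 pos [500.7  49.1  29.2] jaw 163.77 toolx [ 0.0027  0.0018 -1.    ] F [-0.6  0.4  0.3] w 13.8
target [523.2 124.5  29.  170.6] delta units [ 0.01  -0.014  1.967] turn units [-1.707  0.034  0.032]
```

Request:
carry_out(
  deltas=[
    [0,0,0.2,-0.2,0,0],
    [0,0,0.3,-0.3,0,0],
    [0,0,0.4,-0.4,0,0],
    [0,0,0.3,-0.3,0,0],
    [0,0,0,0,0,0],
  ],
)

```text
t: 11.7
eef_pos: [0.5135, 0.0988, 0.0292]
ee_rot: [-0.954, 1.568, 0.424]
force: [1.5, -1.5, 1.6]
width: 0.0137
```

```bash
python3 mv.py .5232 .1245 .029 170.6
```

```text
t 11.7 pos [513.5  98.8  29.2] jaw 168.95 toolx [ 0.0023  0.001  -1.    ] F [ 1.5 -1.5  1.6] w 13.7
target [523.2 124.5  29.  170.6] delta units [ 0.007 -0.116  0.678] turn units [-0.413  0.02   0.029]
```

Request:
carry_out(
  deltas=[
    [0,-0.04,0.2,-0.2,0,0],
    [0,-0.04,0.2,-0.2,0,0],
    [0,-0.04,0.1,0,0,0],
    [0,0,0,0,0,0],
    [0,0,0,0,0,0],
  ],
)

```text
t: 12.2
eef_pos: [0.5212, 0.1187, 0.0292]
ee_rot: [-2.139, 1.57, -0.731]
force: [-1.3, -3.5, 2.9]
width: 0.0137
```

```bash
python3 mv.py .5232 .1245 .029 170.6;python3 - <<'E'
from station import cams
import cv2,numpy as np
f=cams.grab_frame('scene');np.savez('ap.npz',**f)
g=cams.grab_frame('top');np.savez('apt.npz',**g)
cv2.imwrite('pics/v9.png',cv2.resize(f['pixels'][170:290,385:545][:,:,::-1],(800,600),interpolation=cv2.INTER_CUBIC))
cv2.imwrite('pics/t9.png',cv2.resize(g['pixels'][120:270,130:330][:,:,::-1],(800,600),interpolation=cv2.INTER_CUBIC))
E
```

```text
t 12.2 pos [521.2 118.7  29.2] jaw 170.72 toolx [ 4.e-04 -4.e-04 -1.e+00] F [-1.3 -3.5  2.9] w 13.7
target [523.2 124.5  29.  170.6] delta units [ 0.005 -0.026  0.151] turn units [ 0.029 -0.005  0.007]
```

View pics/v9.png

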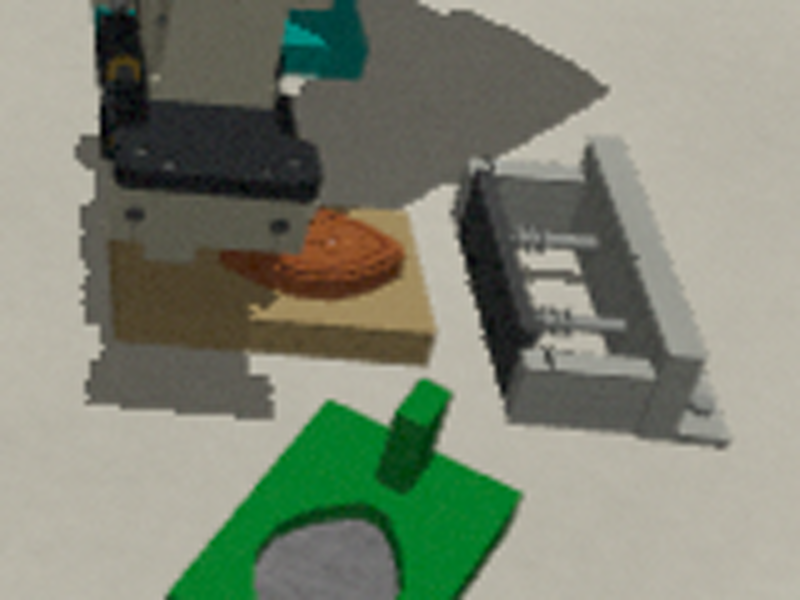

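View pics/t9.png

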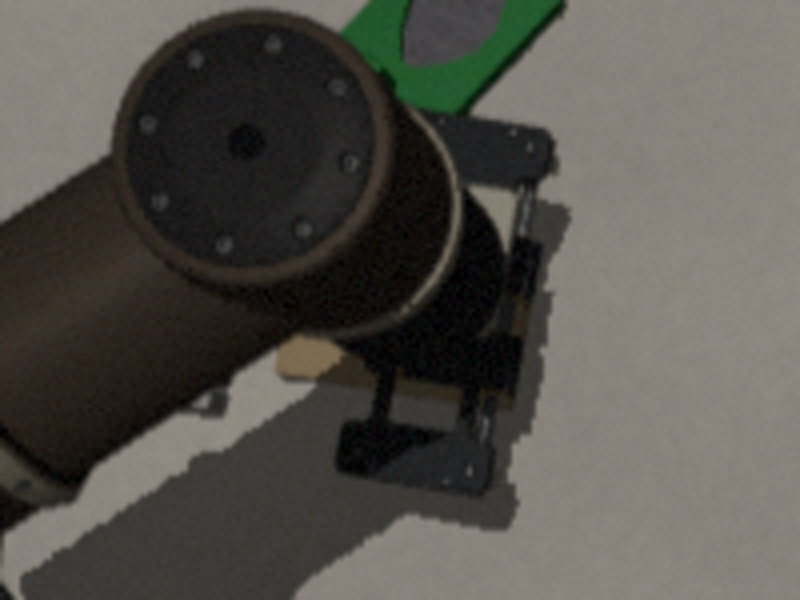

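```bash
cat > wf.py <<'E'
from h import *
import sys
def rect(z,x0,x1,y0,y1): 
    c=[(x0,y0,z),(x1,y0,z),(x1,y1,z),(x0,y1,z)];return [(c[i],c[(i+1)%4]) for i in range(4)]
def draw(f,win,K,fix,mnt,out,plate=None,alpha=1.3):
    u,v,a,b=win
    im=cv2.resize(f['pixels'][v:v+b,u:u+a][:,:,::-1],None,fx=K,fy=K,interpolation=cv2.INTER_CUBIC);im=cv2.convertScaleAbs(im,alpha=alpha)
    sf=rect(50,52,68,-72,72)+rect(34,0,56,60,72)+rect(34,0,56,-72,-60)+[((10,60,34),(10,72,34)),((10,-60,34),(10,-72,34)),((0,-72,34),(0,-72,0)),((0,72,34),(0,72,0)),((0,-72,0),(68,-72,0))]
    if plate is not None: sf+=rect(39.5,plate,plate+5,-56,56)
    sm=rect(20,-86,50,-42,42)+rect(60,-79,-53,-7,7)+rect(0,-86,50,-42,42)
    for S,x,c in((sf,fix,(0,255,0)),(sm,mnt,(255,0,255))):
        for p,q in S:
            P=(proj(f,tf(np.array([p,q])/1000,*x))-[u,v]+.5)*K
            cv2.line(im,*[tuple(int(round(t)) for t in z) for z in P],c,1)
    cv2.imwrite(out,im)
E
python3 - <<'E'
from wf import *
f=dict(np.load('ap.npz'));y=np.radians(80.7)
m=(.5212+.0655*np.cos(y),.1187+.0655*np.sin(y),y)
draw(f,(400,195,135,85),6,(.5454,.2586,np.radians(80.6)),m,'pics/w1.png')
E
```

```text
(no output)
```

View pics/w1.png

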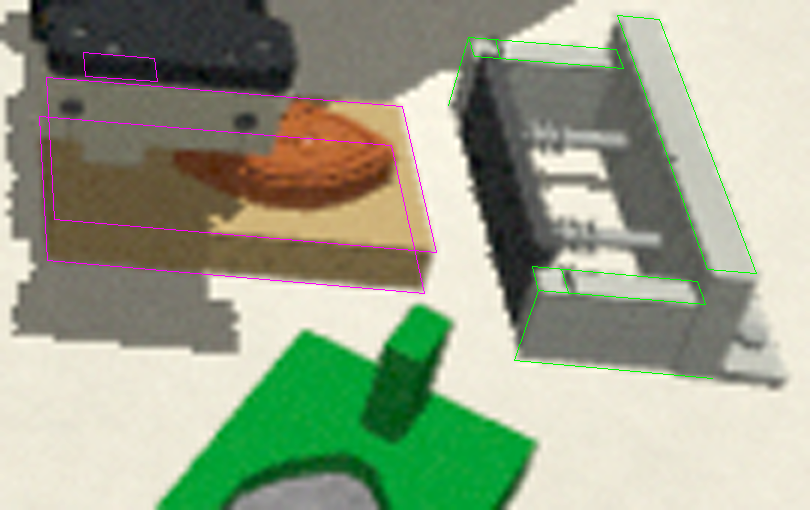

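```bash
cat > fm.py <<'E'
from wf import *
def fitfront(f,win,x0,extra=None,zc=20):
    u,v,w,h=win;p=f['pixels'][v:v+h,u:u+w].astype(float)
    m=((p[...,0]/(p[...,2]+1)>1.27)&(p[...,0]>=p[...,1])).astype(float)
    if extra is not None: m=extra(m,p)
    y=x0[2];O2=[(39,2),(25,15),(9,24)];O2=O2+[(-a,b) for a,b in O2[::-1]];O2=O2+[(-a,-b) for a,b in O2]
    parts=[box(-86,50,-42,42,0,20), np.array([[a+0,b,20] for a,b in O2]+[[a,b,31.5] for a,b in O2]+[[a*.96,b*.917,34] for a,b in O2])/1000]
    x,fv=fit([(f,win,m)],parts,x0);return x,fv,m
if __name__=='__main__':
    f=dict(np.load('ap.npz'));y=np.radians(80.)
    for win in((453,205,28,45),(448,208,34,40)):
        x,fv,m=fitfront(f,win,[.532,.183,y])
        print(np.round(x[:2]*1000,1),np.degrees(x[2]).round(2),round(fv,1),m.sum())
    front=x[:2]+.05*np.array([np.cos(x[2]),np.sin(x[2])]);print('front',front)
    a=np.radians(80.6);d=front-[.5454,.2586];print('in fixture',d@[np.cos(a),np.sin(a)],d@[-np.sin(a),np.cos(a)])
    draw(f,(400,195,135,85),6,(.5454,.2586,a),x,'pics/w2.png')
E
python3 fm.py
```

```text
[530.4 182.4] 80.93 4.8 519.0
[531.  182.3] 81.37 5.6 674.0
front [0.53853232 0.23168649]
in fixture -0.02767379301903221 0.002379784483072062
```

View pics/w2.png

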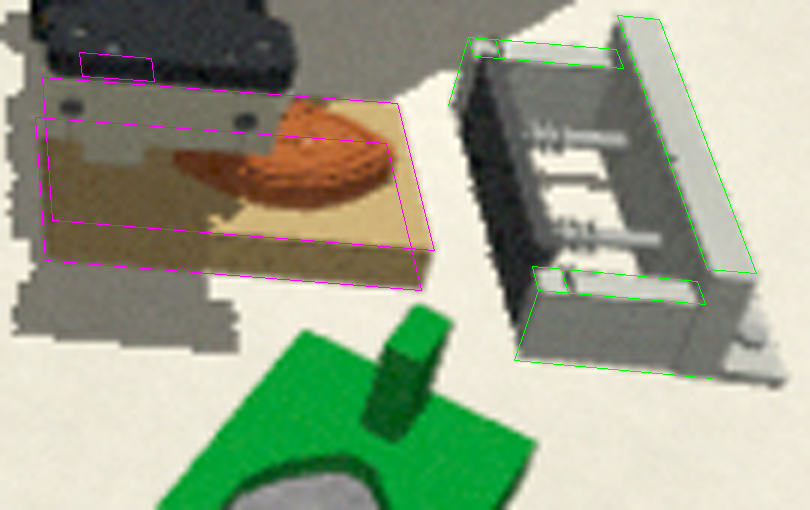

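```bash
python3 - <<'E'
from h import *
f=dict(np.load('ap.npz'))
p=f['pixels'][205:250,446:482].astype(float)
m=((p[...,0]/(p[...,2]+1)>1.27)&(p[...,0]>=p[...,1]))
for r in range(0,45): print(205+r,''.join('#' if q else '.' for q in m[r]), )
print(f['pixels'][225,464:475].tolist()); print(f['pixels'][215,460:472].tolist())
E
```

```text
205 ....................................
206 ....................................
207 ....................................
208 ....................................
209 ....................................
210 ....................................
211 ..############......................
212 ..##################................
213 .####################...............
214 #####################...............
215 #####################...............
216 #####################...............
217 ######################..............
218 ######################..............
219 ######################..............
220 ######################..............
221 #######################.............
222 #######################.............
223 #######################.............
224 #######################.............
225 ########################............
226 ########################............
227 ########################............
228 ########################............
229 #########################...........
230 #########################...........
231 #########################.....
[... 424 characters left out ...]
..........###########............
243 ....................................
244 ....................................
245 ....................................
246 ....................................
247 ....................................
248 ....................................
249 ....................................
[[96, 74, 49], [130, 113, 75], [158, 138, 92], [159, 139, 94], [159, 138, 93], [165, 151, 117], [191, 186, 174], [193, 188, 175], [188, 185, 172], [190, 187, 174], [191, 187, 175]]
[[155, 124, 81], [158, 136, 92], [160, 139, 94], [159, 138, 94], [159, 139, 95], [159, 138, 96], [162, 143, 104], [179, 169, 147], [191, 188, 174], [192, 189, 175], [192, 189, 176], [194, 188, 175]]
```

```bash
cat > edge.py <<'E'
from h import *
def line(f,rows,ch,lo,hi,z,x0,slope,r0,half=5):
    """subpixel column of mid crossing near x0+slope*(row-r0); returns world pts at z"""
    pts=[]
    for r in rows:
        c=int(round(x0+slope*(r-r0)));seg=f['pixels'][r,c-half:c+half+1].astype(float)
        seg=seg[:,ch] if isinstance(ch,int) else ch(seg)
        mid=(lo+hi)/2;s=np.where((seg[:-1]-mid)*(seg[1:]-mid)<=0)[0]
        if len(s)==0: continue
        i=min(s,key=lambda k:abs(k-half));d=seg[i+1]-seg[i]
        pts.append((c-half+i+(mid-seg[i])/d if d else i,r))
    pts=np.array(pts)
    k=np.polyfit(pts[:,1],pts[:,0],1);res=pts[:,0]-np.polyval(k,pts[:,1]);g=abs(res)<2*res.std()+.1
    k=np.polyfit(pts[g,1],pts[g,0],1)
    W=np.array([ray(f,(np.polyval(k,r),r),z)[:2] for r in(pts[0,1],pts[-1,1])])
    d=W[0]-W[1]; # from near(+x) to far(-x): +y of fixture
    n=np.degrees(np.arctan2(d[1],d[0]))-90
    return n,W,round((pts[g,0]-np.polyval(k,pts[g,1])).std(),3),k
if __name__=='__main__':
    f=dict(np.load('ap.npz'))
    n,W,s,k=line(f,range(214,236),2,94,174,.02,467,.22,215);print('mount front top edge',n,W,s)
    for r in(205,215,225,235): print(r,f['pixels'][r,500:530,1].tolist())
E
python3 edge.py
```

```text
mount front top edge 81.26162357806922 [[0.50528193 0.23717825]
 [0.57652372 0.22622788]] 0.121
205 [153, 145, 69, 75, 74, 92, 147, 155, 155, 152, 157, 157, 170, 182, 179, 182, 180, 180, 181, 181, 182, 184, 180, 180, 178, 180, 181, 181, 179, 180]
215 [74, 73, 76, 71, 73, 71, 67, 76, 78, 104, 148, 152, 153, 155, 155, 155, 165, 182, 182, 180, 181, 183, 183, 183, 183, 182, 181, 179, 182, 181]
225 [90, 85, 71, 68, 73, 71, 74, 72, 73, 74, 68, 68, 87, 136, 154, 152, 151, 154, 152, 151, 163, 182, 179, 182, 183, 180, 183, 183, 181, 184]
235 [103, 102, 107, 108, 110, 115, 116, 119, 122, 120, 85, 69, 77, 74, 73, 76, 90, 150, 157, 155, 155, 153, 156, 155, 160, 182, 182, 183, 181, 179]
```

```bash
python3 - <<'E'
from edge import *
f=dict(np.load('ap.npz'));f0=dict(np.load('scene0.npz'))
for F in(f,f0):
    for nm,a in(('blk front',(range(201,238),1,73,153,.05,505.5,.363,205)),('blk back',(range(201,237),1,153,182,.05,511.8,.41,205))):
        n,W,s,k=line(F,*a,half=3);print(nm,round(n,2),np.round(W*1000,1).tolist(),s)
        a=np.radians(n);m=W.mean(0);print('  offset along n',round(m@[np.cos(a),np.sin(a)]*1000,1))
n,W,s,k=line(f0,range(211,232),2,94,174,.02,434,-.1,220)
t=dict(np.load('top0.npz'))['pixels']
for r in(165,180,195,210): print(r,t[r,145:175,1].tolist())
E
```

```text
blk front 81.05 [[497.6, 319.5], [617.9, 300.6]] 0.138
  offset along n 393.1
blk back 81.24 [[498.1, 335.1], [615.4, 317.0]] 0.326
  offset along n 407.1
blk front 81.07 [[497.6, 319.7], [617.9, 300.8]] 0.125
  offset along n 393.0
blk back 81.14 [[498.1, 335.9], [615.5, 317.6]] 0.307
  offset along n 408.6
165 [113, 108, 112, 109, 112, 113, 110, 109, 111, 111, 109, 110, 109, 107, 100, 97, 86, 89, 92, 93, 101, 98, 86, 45, 32, 34, 31, 35, 34, 34]
180 [113, 111, 111, 110, 107, 109, 109, 109, 110, 109, 106, 99, 91, 87, 93, 95, 96, 93, 97, 63, 35, 25, 33, 34, 33, 32, 31, 46, 66, 52]
195 [111, 110, 111, 109, 111, 112, 110, 105, 103, 96, 93, 95, 95, 97, 95, 96, 71, 37, 33, 35, 33, 32, 35, 34, 63, 112, 112, 113, 113, 111]
210 [111, 112, 111, 110, 98, 96, 84, 98, 97, 96, 98, 97, 97, 66, 37, 36, 31, 36, 36, 33, 41, 67, 109, 117, 117, 115, 115, 115, 116, 115]
```

```bash
python3 - <<'E'
from h import *
from scipy.optimize import least_squares
f=dict(np.load('ap.npz'));t=dict(np.load('top0.npz'))
yaw=np.radians(81.0);yv=np.array([-np.sin(yaw),np.cos(yaw)]);xv=np.array([np.cos(yaw),np.sin(yaw)])
px=lambda a,b:(a/6-.5+400,b/6-.5+195)
for nm,a,z,Y in(('blk near front',(709,270),.05,-.072),('blk far front',(618,16),.05,.072),('cheek near bottom',(515,360),0,-.072),('cheek near top outer',(537,289),.034,-.072),('cheek far top outer front',(470,40),.034,.072)):
    w=ray(f,px(*a),z)[:2];print(nm,'lat centre',round((w@yv-Y)*1000,1),'x',round(w@xv*1000,1))
for nm,a,z,Y in(('m near top',(436,252),.02,-.042),('m far top',(410,107),.02,.042),('m near bot',(426,292),0,-.042)):
    w=ray(f,px(*a),z)[:2];print(nm,'lat centre',round((w@yv-Y)*1000,1),'x',round(w@xv*1000,1))
print('tcp lat',yv@[521.2,118.7],'x+116',xv@[521.2,118.7]+115.5)
# top0 fixture at 7x
q=lambda a,b:(a/7-.5+145,b/7-.5+148)
for nm,a,z,Y in(('blk up',(182,56),.05,-.072),('blk low',(88,491),.05,.072),('cheek low front outer',(266,524),.034,.072),('cheek up front outer',(353,93),.034,-.072)):
    w=ray(t,q(*a),z)[:2];print('top',nm,'lat centre',round((w@yv-Y)*1000,1),'x',round(w@xv*1000,1))
E
```

```text
blk near front lat centre -499.0 x 392.8
blk far front lat centre -498.9 x 393.7
cheek near bottom lat centre -498.3 x 340.6
cheek near top outer lat centre -497.9 x 340.0
cheek far top outer front lat centre -499.9 x 341.6
m near top lat centre -496.8 x 313.9
m far top lat centre -497.3 x 317.5
m near bot lat centre -496.4 x 314.9
tcp lat -496.2143921179104 x+116 314.27224920761125
top blk up lat centre -498.6 x 392.4
top blk low lat centre -499.1 x 393.3
top cheek low front outer lat centre -498.4 x 340.4
top cheek up front outer lat centre -498.1 x 340.3
```

Request:
carry_out(
  deltas=[
    [0,-0.03,0.2,0,0,0],
    [0,-0.02,0.2,0,0,0],
    [0,0,0.1,0,0,0],
    [0,0,0,0,0,0],
    [0,0,0,0,0,0],
  ],
)

```text
t: 12.8
eef_pos: [0.526, 0.1375, 0.0293]
ee_rot: [2.997, 1.57, -1.88]
force: [-0.7, -3.7, 3.4]
width: 0.0135
```

```bash
cat > st.py <<'E'
from mv import *
s,r=cur();m=r.as_matrix();y=np.radians(81.0);p=s['eef_pos'][:2]*1000;F=s['force'][:2]
xv=np.array([np.cos(y),np.sin(y)]);yv=np.array([-np.sin(y),np.cos(y)])
print('t',round(s['t'],2),'x',(p@xv).round(1),'(touch~225.3)','lat',(p@yv).round(1),'z',round(s['eef_pos'][2]*1000,1),'jaw-90',(np.degrees(np.arctan2(m[1,1],m[0,1]))-90).round(2),'Fx',(F@xv).round(1),'Fy',(F@yv).round(1),'Fz',s['force'][2].round(1),'toolx',m[:,0].round(4),'M',s['moment'].round(2))
E
python3 st.py
```

```text
t 12.8 x 218.1 (touch~225.3) lat -498.0 z 29.3 jaw-90 80.59 Fx -3.8 Fy 0.1 Fz 3.4 toolx [-3.e-04 -8.e-04 -1.e+00] M [-1.    0.25 -0.03]
```

Request:
carry_out(
  deltas=[
    [0,0,0.1,-0.03,0,0],
    [0,0,0.05,0,0,0],
    [0,0,0,0,0,0],
    [0,0,0,0,0,0],
  ],
)

```text
t: 13.2
eef_pos: [0.5267, 0.1432, 0.0293]
ee_rot: [2.833, 1.57, -2.042]
force: [-0.2, -3.3, 1.9]
width: 0.0137
```

```bash
python3 st.py;python3 - <<'E'
from station import cams
import cv2,numpy as np
f=cams.grab_frame('scene');np.savez('ap2.npz',**f)
cv2.imwrite('pics/v10.png',cv2.resize(f['pixels'][185:275,415:535][:,:,::-1],(800,600),interpolation=cv2.INTER_CUBIC))
E
```

```text
t 13.2 x 223.8 (touch~225.3) lat -497.8 z 29.3 jaw-90 80.69 Fx -3.3 Fy -0.3 Fz 1.9 toolx [-5.e-04 -1.e-03 -1.e+00] M [-0.79  0.17 -0.04]
```

View pics/v10.png

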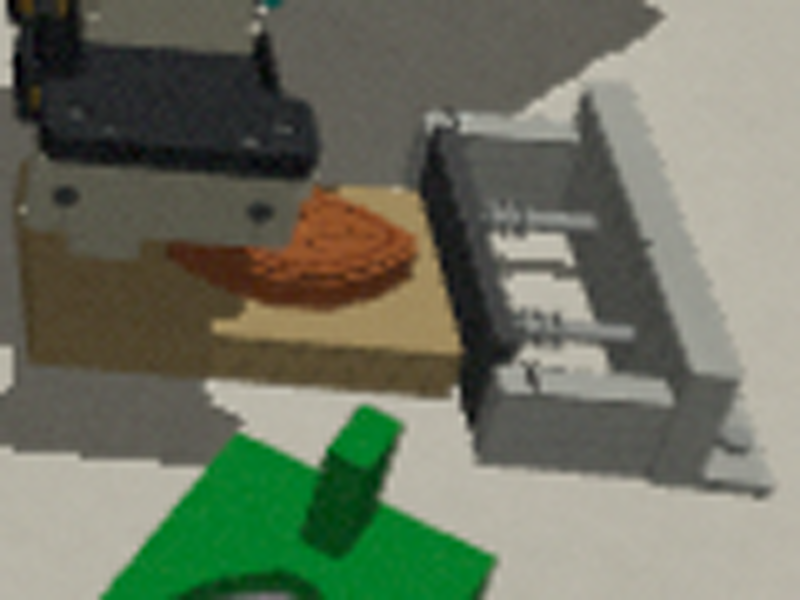

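Request:
carry_out(
  deltas=[
    [0,0,0.06,-0.02,0,0],
    [0,0,0,0,0,0],
    [0,0,0,0,0,0],
  ],
)

```text
t: 13.55
eef_pos: [0.5271, 0.1457, 0.0293]
ee_rot: [2.805, 1.57, -2.069]
force: [-1.4, -3.8, 3.2]
width: 0.0139
```

```bash
python3 st.py
```

```text
t 13.55 x 226.3 (touch~225.3) lat -497.8 z 29.3 jaw-90 80.77 Fx -4.0 Fy 0.8 Fz 3.2 toolx [-4.e-04 -8.e-04 -1.e+00] M [-0.88  0.24  0.  ]
```

Request:
carry_out(
  deltas=[
    [0,0,0.06,0,0,0],
    [0,0,0,0,0,0],
    [0,0,0,0,0,0],
  ],
)

```text
t: 13.85
eef_pos: [0.5274, 0.148, 0.0293]
ee_rot: [2.768, 1.569, -2.106]
force: [-1.1, -4.1, 3.1]
width: 0.0137
```

```bash
python3 st.py
```

```text
t 13.85 x 228.7 (touch~225.3) lat -497.8 z 29.3 jaw-90 80.76 Fx -4.2 Fy 0.5 Fz 3.1 toolx [-7.0e-04 -1.2e-03 -1.0e+00] M [-1.04  0.16 -0.02]
```

Request:
carry_out(
  deltas=[
    [0,0,0.06,0,0,0],
    [0,0,0,0,0,0],
    [0,0,0,0,0,0],
  ],
)

```text
t: 14.15
eef_pos: [0.5278, 0.1498, 0.0294]
ee_rot: [2.845, 1.569, -2.029]
force: [-0.7, -3.8, 2.2]
width: 0.0137
```

```bash
python3 st.py
```

```text
t 14.15 x 230.5 (touch~225.3) lat -497.8 z 29.4 jaw-90 80.75 Fx -3.8 Fy 0.1 Fz 2.2 toolx [-9.0e-04 -1.9e-03 -1.0e+00] M [-0.78  0.19 -0.02]
```

Request:
carry_out(
  deltas=[
    [0,0,0.06,0,0,0],
    [0,0,0,0,0,0],
    [0,0,0,0,0,0],
  ],
)

```text
t: 14.45
eef_pos: [0.5279, 0.1513, 0.0295]
ee_rot: [2.846, 1.567, -2.027]
force: [-0.2, -3.2, 2.4]
width: 0.0138
```

```bash
python3 st.py;cat > look.py <<'E'
from station import cams
import cv2,numpy as np,sys
f=cams.grab_frame('scene');np.savez(sys.argv[1]+'.npz',**f)
cv2.imwrite(f'pics/{sys.argv[1]}.png',cv2.resize(f['pixels'][193:253,455:535][:,:,::-1],(800,600),interpolation=cv2.INTER_CUBIC))
E
python3 look.py c11
```

```text
t 14.45 x 232.0 (touch~225.3) lat -497.8 z 29.5 jaw-90 80.75 Fx -3.2 Fy -0.3 Fz 2.4 toolx [-0.0015 -0.003  -1.    ] M [-0.79  0.1   0.01]
```

View pics/c11.png

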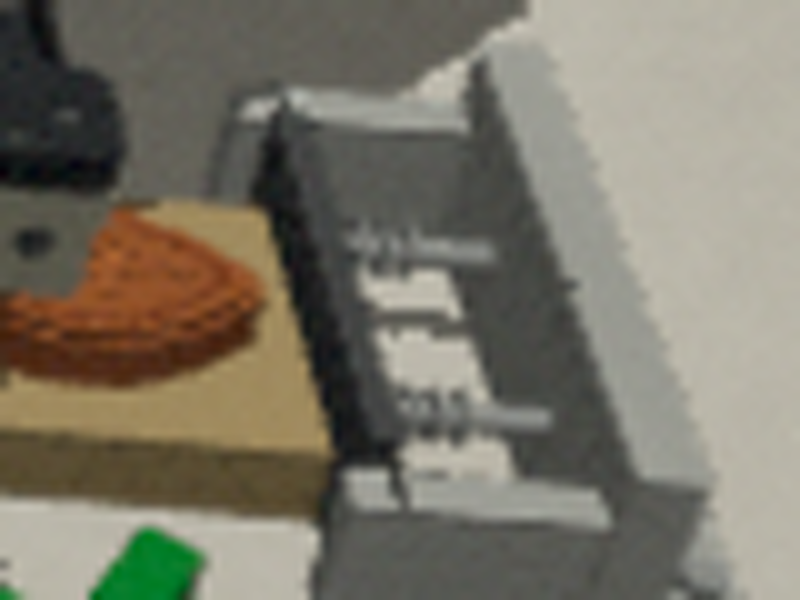

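```bash
cat > pl.py <<'E'
from wf import *
import sys
f=dict(np.load(sys.argv[1]+'.npz'));a=np.radians(81.05);xv=np.array([np.cos(a),np.sin(a)]);yv=np.array([-xv[1],xv[0]])
o=(xv*340.8+yv*-498.7)/1000
pl=float(sys.argv[2]);mo=o+xv*(pl/1000-.05)+yv*float(sys.argv[3])/1000
draw(f,(455,193,80,60),10,(o[0],o[1],a),(mo[0],mo[1],a),'pics/'+sys.argv[4],plate=pl,alpha=1.0)
E
cat > dist.py <<'E'
from edge import *
import sys
f=dict(np.load(sys.argv[1]+'.npz'))
# mount top front edge tan->dark plate, subpixel via R channel, auto start
c0=float(sys.argv[2])
n,W,s,k=line(f,range(216,235),0,60,159,.02,c0,.24,225,half=4)
a=np.radians(81.05);xv=np.array([np.cos(a),np.sin(a)]);print('edge yaw',round(n,2),'x',np.round(W@xv*1000-340.8,1),s)
E
python3 pl.py c11 6.5 2 w3.png; python3 dist.py c11 484.5; python3 -c "
import numpy as np;f=np.load('c11.npz')['pixels'];print(f[225,478:500].tolist())"
```

```text
edge yaw 81.08 x [5.4 5.5] 0.087
[[73, 36, 13], [76, 41, 22], [114, 89, 58], [159, 138, 93], [159, 139, 93], [158, 136, 92], [126, 109, 75], [28, 28, 27], [34, 36, 29], [31, 31, 31], [34, 34, 35], [70, 70, 71], [67, 67, 66], [67, 72, 69], [89, 88, 84], [112, 109, 101], [102, 101, 92], [112, 112, 101], [113, 112, 102], [111, 109, 101], [97, 95, 88], [93, 93, 85]]
```

View pics/w3.png

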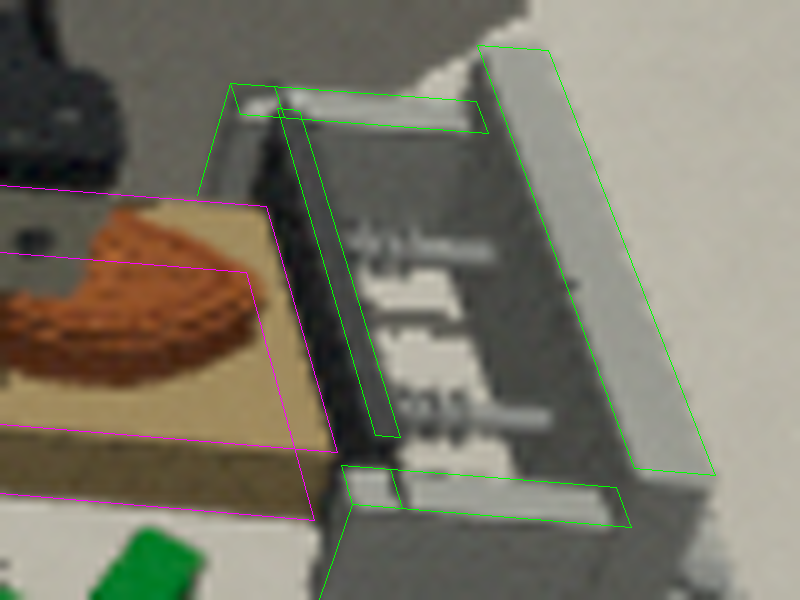

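```bash
cat > lat.py <<'E'
from h import *
import sys
f=dict(np.load(sys.argv[1]+'.npz'));a=np.radians(81.05);yv=np.array([-np.sin(a),np.cos(a)])
def vcross(c,r0,r1,mid,ch=2):
    s=f['pixels'][r0:r1,c,ch].astype(float);i=[k for k in range(len(s)-1) if (s[k]-mid)*(s[k+1]-mid)<=0]
    return [round(r0+k+(mid-s[k])/(s[k+1]-s[k]),2) for k in i]
for c in(470,476,482): 
    r=vcross(c,238,252,115);print('m bottom',c,r,[round(ray(f,(c,q),0)[:2]@yv*1000+42+498.7,1) for q in r])
    r=vcross(c,232,243,68);print('m top edge',c,r,[round(ray(f,(c,q),.02)[:2]@yv*1000+42+498.7,1) for q in r])
print(f['pixels'][234:252,476].tolist())
for c in(500,505,510):
    r=vcross(c,238,250,120);print('cheek top near edge',c,r,[round(ray(f,(c,q),.034)[:2]@yv*1000+72+498.7,1) for q in r])
    r=vcross(c,250,275,125);print('cheek bottom',c,r,[round(ray(f,(c,q),0)[:2]@yv*1000+72+498.7,1) for q in r])
E
python3 lat.py c11
```

```text
m bottom 470 [np.float64(243.41), np.float64(245.29)] [np.float64(1.1), np.float64(-5.0)]
m top edge 470 [np.float64(236.55)] [np.float64(0.9)]
m bottom 476 [np.float64(243.83)] [np.float64(1.3)]
m top edge 476 [np.float64(237.14)] [np.float64(0.5)]
m bottom 482 [np.float64(244.44)] [np.float64(1.0)]
m top edge 482 [np.float64(237.6)] [np.float64(0.6)]
[[159, 137, 94], [160, 139, 94], [157, 136, 93], [124, 109, 71], [85, 77, 49], [87, 78, 52], [88, 77, 51], [88, 76, 49], [88, 75, 49], [97, 83, 63], [151, 143, 126], [187, 186, 172], [187, 184, 171], [186, 182, 168], [186, 182, 170], [184, 182, 166], [185, 181, 168], [185, 181, 169]]
cheek top near edge 500 [np.float64(243.77)] [np.float64(-0.1)]
cheek bottom 500 [np.float64(255.38)] [np.float64(1.3)]
cheek top near edge 505 [np.float64(244.42)] [np.float64(-0.8)]
cheek bottom 505 [np.float64(255.88)] [np.float64(1.0)]
cheek top near edge 510 [np.float64(241.31), np.float64(244.52)] [np.float64(10.1), np.float64(0.1)]
cheek bottom 510 [np.float64(256.27)] [np.float64(1.1)]
```

Request:
carry_out(
  deltas=[
    [0,0,0.08,0,0,0],
  ],
)

```text
t: 14.6
eef_pos: [0.5279, 0.1532, 0.0295]
ee_rot: [2.768, 1.565, -2.106]
force: [-0.7, -13.1, 7.6]
width: 0.0136
```

```bash
python3 st.py; python3 look.py c12; python3 st.py; python3 dist.py c12 485.5
```

```text
t 14.6 x 233.9 (touch~225.3) lat -497.4 z 29.5 jaw-90 80.73 Fx -13.1 Fy -1.4 Fz 7.6 toolx [-0.0028 -0.0048 -1.    ] M [-3.84 -0.29 -0.09]
t 14.65 x 234.2 (touch~225.3) lat -497.5 z 29.5 jaw-90 80.74 Fx -8.0 Fy -0.3 Fz 5.0 toolx [-0.0027 -0.0049 -1.    ] M [-2.74 -0.01 -0.02]
edge yaw 81.01 x [7.3 7.2] 0.086
```

Request:
carry_out(
  deltas=[
    [0,0,0.08,0,-0.12,0],
  ],
)

```text
t: 14.75
eef_pos: [0.5278, 0.1551, 0.0294]
ee_rot: [1.427, 1.567, 2.836]
force: [1.5, -11.0, 3.2]
width: 0.0136
```

```bash
python3 st.py; python3 look.py c13; python3 st.py; python3 dist.py c13 486.3
```

```text
t 14.75 x 235.7 (touch~225.3) lat -497.1 z 29.4 jaw-90 80.74 Fx -10.6 Fy -3.2 Fz 3.2 toolx [-0.0031  0.001  -1.    ] M [-4.22 -0.84 -0.27]
t 14.8 x 235.8 (touch~225.3) lat -497.1 z 29.3 jaw-90 80.73 Fx -9.5 Fy -3.2 Fz 1.6 toolx [-0.0032  0.0016 -1.    ] M [-3.59 -0.89 -0.23]
edge yaw 80.87 x [9.1 8.9] 0.094
```

View pics/c13.png

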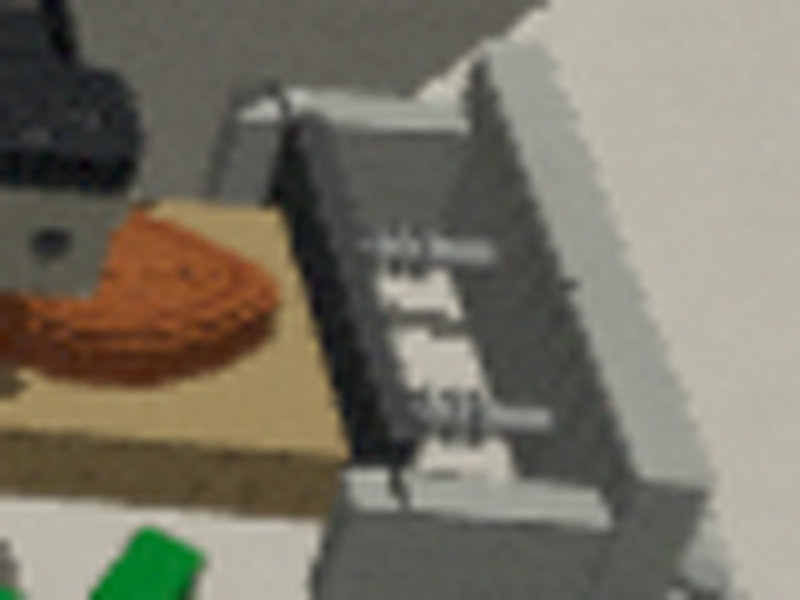

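Request:
carry_out(
  deltas=[
    [0,-0.02,0.07,-0.02,0,-0.06],
  ],
)

```text
t: 14.9
eef_pos: [0.5281, 0.1554, 0.0292]
ee_rot: [2.738, 1.568, -2.135]
force: [-0.0, -14.9, 9.4]
width: 0.0138
```

```bash
python3 look.py c14; python3 st.py; python3 dist.py c14 486.8; python3 lat.py c14 | grep '^m'
```

```text
t 14.95 x 236.3 (touch~225.3) lat -497.4 z 29.2 jaw-90 80.78 Fx -14.4 Fy -2.2 Fz 7.6 toolx [-0.0011 -0.0026 -1.    ] M [-4.55 -0.27 -0.1 ]
edge yaw 80.71 x [9.8 9.4] 0.085
m bottom 470 [np.float64(243.43), np.float64(245.33)] [np.float64(1.0), np.float64(-5.1)]
m top edge 470 [np.float64(236.52)] [np.float64(1.0)]
m bottom 476 [np.float64(243.85)] [np.float64(1.3)]
m top edge 476 [np.float64(237.25)] [np.float64(0.2)]
m bottom 482 [np.float64(244.41)] [np.float64(1.1)]
m top edge 482 [np.float64(237.52)] [np.float64(0.9)]
```

View pics/c14.png

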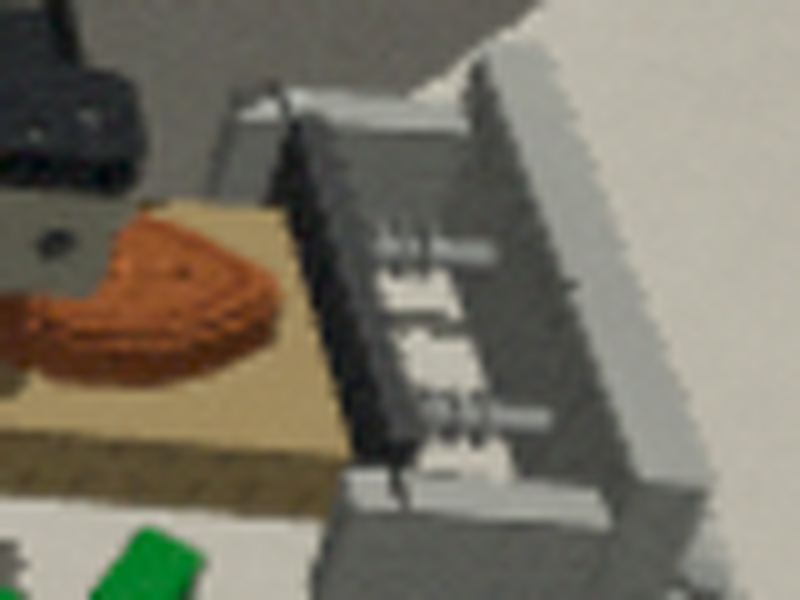

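```bash
for i in 1 2 3 4; do python3 look.py c15; python3 st.py; done; python3 dist.py c15 487
```

```text
t 15.0 x 236.3 (touch~225.3) lat -497.4 z 29.3 jaw-90 80.78 Fx -11.9 Fy -2.9 Fz 6.8 toolx [-0.0011 -0.0023 -1.    ] M [-4.5  -0.43 -0.13]
t 15.05 x 236.3 (touch~225.3) lat -497.4 z 29.3 jaw-90 80.78 Fx -13.6 Fy -2.4 Fz 6.6 toolx [-0.0011 -0.0022 -1.    ] M [-4.49 -0.35 -0.13]
t 15.1 x 236.3 (touch~225.3) lat -497.4 z 29.3 jaw-90 80.78 Fx -12.6 Fy -2.3 Fz 5.6 toolx [-0.0011 -0.0021 -1.    ] M [-4.41 -0.35 -0.11]
t 15.15 x 236.3 (touch~225.3) lat -497.4 z 29.2 jaw-90 80.78 Fx -13.4 Fy -2.8 Fz 5.9 toolx [-0.0012 -0.0021 -1.    ] M [-4.32 -0.37 -0.08]
edge yaw 80.75 x [9.7 9.4] 0.088
```

```bash
sed -i 's/340.8+yv/float(sys.argv[5])+yv/' pl.py; python3 pl.py c15 9.5 0.5 w4.png 341.2
```

```text
(no output)
```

View pics/w4.png

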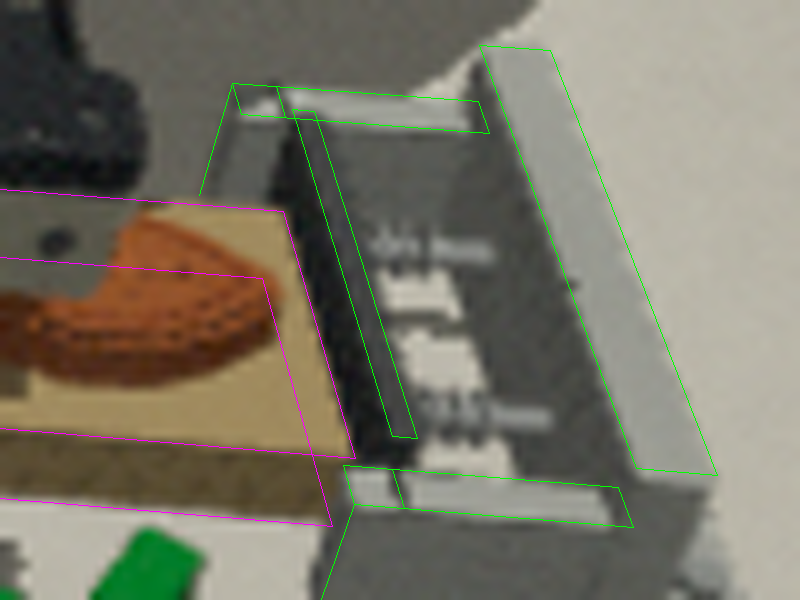

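```bash
cat > plate.py <<'E'
from edge import *
import sys
f=dict(np.load(sys.argv[1]+'.npz'));a=np.radians(81.05);xv=np.array([np.cos(a),np.sin(a)])
P=f['pixels'].astype(float).mean(2)
for r in(212,222,230): print(r,P[r,482:500].astype(int).tolist())
n,W,s,k=line(f,range(208,234),1,33,69,.0395,float(sys.argv[2]),.30,222,half=3)
print('plate top front edge yaw',round(n,2),'x',np.round(W@xv*1000,1),s)
# black line on near cheek: min along cheek top centre line
for r in (240,241,242): 
    s=P[r,488:504];i=s[2:-2].argmin()+2
    w=np.clip(150-s[i-2:i+3],0,None);c=488+i+(w*np.arange(-2,3)).sum()/w.sum()
    print('near line row',r,s.astype(int).tolist(),round(c,2),'x',round(ray(f,(c,r),.034)[:2]@xv*1000,1))
for r in (201,202,203,204): print('far',r,P[r,475:495].astype(int).tolist())
E
python3 plate.py c15 488.2
```

```text
212 [26, 23, 24, 33, 39, 71, 69, 66, 71, 86, 81, 83, 81, 88, 86, 83, 84, 83]
222 [85, 112, 127, 99, 29, 27, 29, 36, 70, 63, 82, 138, 181, 182, 181, 183, 182, 176]
230 [132, 128, 128, 131, 129, 123, 36, 21, 24, 35, 50, 66, 66, 108, 177, 177, 179, 180]
plate top front edge yaw 81.0 x [350.8 350.8] 0.187
near line row 240 [72, 107, 156, 156, 165, 151, 65, 127, 129, 133, 121, 117, 123, 159, 156, 159] 494.5 x 352.5
near line row 241 [70, 94, 151, 155, 156, 146, 64, 107, 154, 154, 155, 154, 154, 154, 154, 155] 494.3 x 351.5
near line row 242 [71, 93, 142, 158, 155, 149, 95, 86, 156, 156, 157, 158, 156, 155, 157, 155] 494.54 x 351.3
far 201 [90, 94, 90, 86, 86, 85, 81, 67, 96, 106, 106, 98, 100, 96, 97, 95, 96, 96, 96, 95]
far 202 [95, 91, 89, 72, 78, 80, 84, 77, 114, 169, 163, 143, 143, 145, 137, 128, 122, 115, 118, 108]
far 203 [94, 95, 92, 69, 87, 108, 158, 145, 79, 152, 152, 153, 154, 154, 155, 154, 154, 153, 153, 153]
far 204 [90, 88, 84, 86, 133, 152, 154, 147, 82, 99, 92, 95, 127, 155, 156, 155, 155, 155, 155, 154]
```

Request:
carry_out(
  deltas=[
    [0,-0.01,0.06,-0.02,-0.05,-0.03],
  ],
)

```text
t: 15.25
eef_pos: [0.5283, 0.1556, 0.0293]
ee_rot: [3.034, 1.569, -1.839]
force: [2.0, -14.5, 6.8]
width: 0.0139
```

```bash
for i in 1 2 3 4 5 6; do python3 look.py c16; done; python3 st.py; python3 dist.py c16 487.2; python3 plate.py c16 488.3 | grep -E 'plate|near'; python3 lat.py c16|grep ^m
```

```text
t 15.55 x 236.3 (touch~225.3) lat -497.4 z 29.2 jaw-90 80.82 Fx -11.8 Fy -3.5 Fz 6.0 toolx [-5.e-04 -2.e-03 -1.e+00] M [-4.44 -0.48 -0.16]
edge yaw 81.04 x [9.7 9.6] 0.105
plate top front edge yaw 81.21 x [350.8 351. ] 0.2
near line row 240 [72, 110, 156, 156, 165, 151, 62, 127, 131, 136, 119, 119, 122, 160, 155, 157] 494.47 x 352.5
near line row 241 [74, 93, 150, 154, 154, 144, 62, 105, 154, 155, 153, 155, 154, 155, 154, 155] 494.28 x 351.4
near line row 242 [75, 93, 142, 157, 156, 149, 95, 88, 155, 155, 156, 155, 154, 155, 155, 156] 494.53 x 351.3
m bottom 470 [np.float64(243.41), np.float64(245.3)] [np.float64(1.1), np.float64(-5.0)]
m top edge 470 [np.float64(236.52)] [np.float64(1.0)]
m bottom 476 [np.float64(243.87)] [np.float64(1.2)]
m top edge 476 [np.float64(237.24)] [np.float64(0.2)]
m bottom 482 [np.float64(244.38)] [np.float64(1.2)]
m top edge 482 [np.float64(237.58)] [np.float64(0.7)]
```

```bash
python3 - <<'E'
import numpy as np,cv2
f=np.load('c16.npz')['pixels'];cv2.imwrite('pics/full16.png',f[:,:,::-1])
cv2.imwrite('pics/z16.png',cv2.resize(f[170:260,395:515][:,:,::-1],(800,600),interpolation=cv2.INTER_CUBIC))
E
```

```text
(no output)
```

View pics/full16.png

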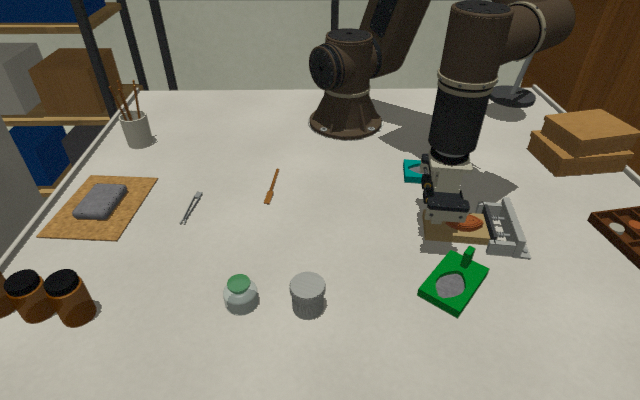

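View pics/z16.png

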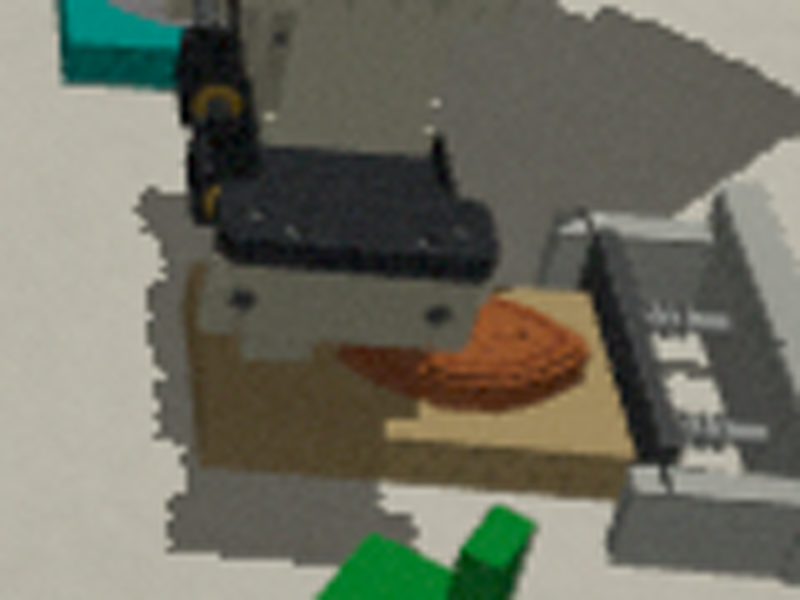

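```bash
python3 -c "
from station import arm
print(arm.job_done())"; python3 st.py
```

```text
the job is handed in; nothing more can be done
None
the job is handed in; nothing more can be done
```

I seated the cast in the boxwood mount's cavity and let go of it. I then gripped the mount by its fin, slid it flat along the shelf and pushed it into the sprung plate. The job was handed in at about 15.6 s, with the arm still holding that push.

What the last checks showed:
- **Cast:** a camera fit taken after release gave about 14 mm proud, which means fully home. I only looked at it again by eye after the slide, and it still appeared seated. The fingers were not touching it.
- **Squareness and centring:** the mount's front edge measured 81.0° against about 81.05° for the fixture. It sat roughly 0.5 to 1 mm off centre.
- **Plate travel:** about 9.5 mm. Its front edge was about 0.5 mm short of the black line on the near cheek, which is within camera accuracy. I did not measure the line on the far cheek.
- **Other objects:** the canister, jar, spatula, tweezers and both look-alike mounts appeared unmoved.

What disagreed:
- **Push force:** the wrist read about 12 N, against the 8 N expected from the spring at halfway. I put the difference down to friction on the shelf, since the gripper was also pressing down with about 6 N.
- **Tilt:** the gripper was tilted about 0.1° from vertical, and about 0.3° from its angle when it gripped the fin. The mount looked flat, but its rear underside was in shadow, so I could not check that edge.

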